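Line up sensor housings in a marking station's infeed lane

ROBOT

A 6-joint arm with a two-finger parallel gripper is mounted at the origin on the work surface. World frame = base frame: x ahead of the robot, y to its left, z up, the work surface at z = 0. Lengths are in mm, angles in rad, forces in N, time in s.
With the tool pointing down it reaches from about 275 to 750 mm from the base axis. Payload 10.2 kg.
Tool frame: the origin (TCP) lies midway between the tips of the shut fingers; the grasp point (between the pads) lies 19 mm behind it; z points along the fingers, y is the direction in which the jaws open and shut (so a half turn about z gives the same grasp; the last joint's range is limited). The gripper opens to 85 mm and grips with 20 to 120 N. Pads are 22 mm wide; open, the fingers measure 114 mm over their backs; the gripper's body (76 mm by 85 mm) begins 54 mm behind the grasp point. The pads swing forward as they close: fully open they stand 13 mm farther back than shut.
Start: joints at [1.1, 0.313, 1.498, -0, 1.331, -0.223], TCP at [128.78, 508.966, 202.094] pointing down, gripper open.
Joint ranges: [-2.94, 2.94], [-0.97, 2.17], [0.19, 2.56], [-1.23, 4.37], [0.02, 3.11], [-2.88, 2.88]. Speed limits (rad/s): [2.39, 2.39, 3.01, 3.14, 3.14, 3.14].

INTERFACE

Orientations are given as a unit quaternion [w, x, y, z].
In Python, from rig import sense, optics, ctrl gives the robot as it stands.
- The arm moves only by the tool play_rows, never from a script. Its argument "plan" is a list of rows, each a list of 7 numbers: the shift along the world's x, y, z in mm, then the turn, a rotation vector about the world's x, y, z in rad, then the opening, from -1 (shut) to 1 (fully open), so that 0 is half open. A call has 1 to 5 rows; each row shifts and turns the pose as measured when the row begins; what a row does not reach is not made up. A row lasts 1/12 s, in which the tool goes at most 41.7 mm and 7.16 degrees, less where a joint would pass 70% of its speed; a pose out of reach is approached as far as the arm can. A call is refused whole if a number of a shift passes 41.7 or a number of a turn 0.125, either way. A call with a gripper value outside its range is refused whole. The fingers move at their own pace and stop on an object; "grip_force" is the grip in N (left out, the last holds). Time passes only in rows, so rows that do not move let the fingers close. It gives the time, the measured TCP pose, the force and the opening at its end, in the units of the state.
- sense(): the state, without advancing time (a new reading comes with each control period).
- optics.capture(name): name is "side" or "top" or "wrist"; returns a dict with "img" (420x560x3 uint8, blue, green, red), "fx", "fy", "cx", "cy" (pixels), "world_to_cam" (4x4, takes a point from world to camera coordinates). Camera axes: x right, y up, looking along -z (the intrinsics and any distortion apply to the point x, -y, -z); pixel columns grow to the right and rows downward; lengths in mm; the calibration is good to about 2 mm. A picture is of the moment at which its call begins. There is no depth.
- ctrl.finish_job(): hands the job in, once; it reports no verdict.
The state is a dict: "time_s": time; "joints": joint angles; "dq": joint speeds; "tau": joint torques, N m; "eef_pos": TCP position; "ee_rot": TCP orientation; "force": force on the tool from outside, world axes, zero at the start; "wrist_torque": the same for the moment, N m; "grip_width": opening from 0.0 (shut) to 1.0 (fully open).
Only numpy, scipy, OpenCV 4.12 (cv2) and the standard library are available. Lean on these libraries where they do the work, as an engineer would, in place of code of your own. Each camera call takes 0.05 s, during which the arm holds its last target. There are 200 camera calls.

TASK

Load the marking station: stand the three brass housings in single file between its guide rails and push the row in under the hood until you feel it press, all three closed up, on the orange sliding stop; keep it lightly pressed for half a second, but do not shift the stop from its setting. The steel housing is the wrong type: stand it in the red tray. Tip nothing over and leave everything else on the bench where it is.

Things in the scene. Friction and masses are not known exactly. Their poses are not given: they have to be found in the camera images.
- brass_1: Brass sensor housing: an upright cylinder 40 mm in diameter and 70 mm tall (the top 4 mm is a black plastic cap 33 mm across), 0.15 to 0.3 kg, that slides on the bench. Origin at the centre of its underside, z up along its axis. One of three alike; any order in the lane will do.
- brass_2: Brass sensor housing: an upright cylinder 40 mm in diameter and 70 mm tall (the top 4 mm is a black plastic cap 33 mm across), 0.15 to 0.3 kg, that slides on the bench. Origin at the centre of its underside, z up along its axis. One of three alike; any order in the lane will do.
- brass_3: Brass sensor housing: an upright cylinder 40 mm in diameter and 70 mm tall (the top 4 mm is a black plastic cap 33 mm across), 0.15 to 0.3 kg, that slides on the bench. Origin at the centre of its underside, z up along its axis. One of three alike; any order in the lane will do.
- steel_1: Bright steel sensor housing: an upright cylinder 40 mm in diameter and 70 mm tall (the top 4 mm is a black plastic cap 33 mm across), 0.15 to 0.3 kg, that slides on the bench. Origin at the centre of its underside, z up along its axis. The odd one out of the four.
- station: Marking station, fixed: a white hood over an infeed lane. Origin at bench level on the lane's centre line, straight below the hood's front edge; x runs along the lane, inwards under the hood, y left, z up. Two aluminium guide rails stand on the bench (no lane floor), 22 mm high, 8 mm thick, 44 mm apart inside, from x = -85 to +190 mm.
- lane_mouth (a point): Mouth of the lane, at bench level on its centre line, x = -130 mm in the station's frame (same axes). From here to x = -85 mm two flared rails, 22 mm high, narrow at 30 degrees from about 92 to 44 mm inside.
- hood_edge (a point): Middle of the hood's lower front edge (yellow strip), 85 mm above the bench, station axes. The hood reaches from here 170 mm in, is 120 mm wide and its top is 177 mm above the bench. Four 16 mm posts carry it at station x = 45 and 155 mm, y = +-51 mm; below it is open all round.
- stop: Sliding stop: orange plate across the lane under the hood, 40 mm wide, 54 mm high. Origin: bench level, middle of its face towards the mouth; station axes. It starts 115 to 135 mm in from the hood's edge. Held by friction only, it gives way inwards at about 15 N and does not spring back; three housings in a row take some 3 to 10 N to slide.
- red_tray: Red open tray, fixed, 120 x 120 mm outside, walls 4 mm thick and 35 mm high, floor 4 mm thick. Origin at the centre of its underside. A blue bin of the same plan (50 mm high, with nuts) stands at the other side of the bench.
- puck_1: Steel load cell puck, 50 mm in diameter, 26 mm high with its yellow centre; not part of the job. Origin at the centre of its underside.
- puck_2: Steel load cell puck, 50 mm in diameter, 26 mm high with its yellow centre; not part of the job. Origin at the centre of its underside.
- oil: Green oil bottle, 60 mm in diameter, 150 mm tall; not part of the job. Origin at the centre of its underside.
- wrench: Steel wrench lying flat along its x; not part of the job. Origin at the centre of its underside.
- driver: Screwdriver lying flat along its x, handle to -x; not part of the job. Origin at the centre of its underside.
- collar: Dark steel collar, 60 mm outside, 40 mm bore, 20 mm high; not part of the job. Origin at the centre of its underside.

How it is judged (in metres and radians):
On the way:
1. the row of three is pressed, closed up, against the stop (over 2 N felt by the stop for 0.2 s) (contact force between any of brass_1, brass_2, brass_3 and stop above 2 N and x of brass_1 in the frame of stop between -0.1035 and -0.016 m and x of brass_2 in the frame of stop between -0.1035 and -0.016 m and x of brass_3 in the frame of stop between -0.1035 and -0.016 m), for 0.2 s.
At the end, for the whole second after the job is handed in: The three brass housings stand upright on the bench between the rails, within 6 mm of the lane's centre line, no centre more than 103.5 mm in front of the stop's face (a tight row gives 100); the steel housing stands upright in the red tray, origin within 45 mm of its middle each way; all at rest (x of brass_1 in the frame of stop between -0.1035 and -0.016 m and y of brass_1 in the frame of stop between -0.006 and 0.006 m and height (world z) of each of brass_1, brass_2, brass_3 below 0.006 m and angle between each of brass_1, brass_2, brass_3's own z axis and vertical below 0.1 rad and linear speed of each of brass_1, brass_2, brass_3, steel_1 below 0.01 m/s and x of brass_2 in the frame of stop between -0.1035 and -0.016 m and y of brass_2 in the frame of stop between -0.006 and 0.006 m and x of brass_3 in the frame of stop between -0.1035 and -0.016 m and y of brass_3 in the frame of stop between -0.006 and 0.006 m and x of steel_1 in the frame of red_tray between -0.045 and 0.045 m and y of steel_1 in the frame of red_tray between -0.045 and 0.045 m and height (world z) of steel_1 below 0.012 m and angle between steel_1's own z axis and vertical below 0.15 rad); the robot touches nothing.
It fails at once if the sliding stop is shoved more than 2.5 mm from its setting (distance of stop from where it was at the start of the episode above 0.0025 m).
It fails at once if a housing is tipped over (more than 0.6 rad) (angle between any of brass_1, brass_2, brass_3, steel_1's own z axis and vertical above 0.6 rad).
It fails at once if a bystander is moved by more than 20 mm (distance of any of puck_1, puck_2, oil, wrench, driver, collar from where it was at the start of the episode above 0.02 m).
It also fails if it takes over 72 s, if anything falls off the work surface, if the arm or the gripper's body presses on something with over 40 N, if the wrist force passes 120 N, or if a joint passes its speed limit or range.

## Working session

There is one attempt and no reset: what is moved stays moved. The work goes in short steps, Python scripts to look and compute and a tool call to move; the robot and the scene stay as the last step left them, time stands still between calls to the robot, and variables do not carry over. Pictures are saved under pics/ and viewed, about 8 in all and at most 12, crops included, and the job is handed in when it is done.

Besides the shell and the picture viewer there is one more tool, called after ">>>" by a JSON object that holds its "op" and its "data". play_rows: Moves the arm, as the interface text tells. Its arguments: {"type":"object","properties":{"plan":{"type":"array"},"grip_force":{"type":"number"}},"required":["plan"]}

```bash
mkdir -p pics; cat > h.py <<'E'
import numpy as np, cv2
from rig import sense, optics, ctrl
def ray(c,u,v):
    M=np.array(c["world_to_cam"]);R=M[:3,:3];t=M[:3,3]
    d=R.T@np.array([(u-c["cx"])/c["fx"],-(v-c["cy"])/c["fy"],-1.]);return -R.T@t,d
def onz(c,u,v,z):
    o,d=ray(c,u,v);return o+d*(z-o[2])/d[2]
def proj(c,p):
    M=np.array(c["world_to_cam"]);q=M[:3,:3]@np.array(p,float)+M[:3,3]
    return c["cx"]+c["fx"]*q[0]/-q[2], c["cy"]-c["fy"]*q[1]/-q[2]
E
python3 - <<'E'
from h import *
s=sense();print(s)
for n in("top","side"):
    c=optics.capture(n);cv2.imwrite(f"pics/{n}0.png",c["img"]);print(n,{k:v for k,v in c.items() if k!="img"})
E
```

```text
{'time_s': 0.0, 'joints': array([ 1.09959271e+00,  3.13447516e-01,  1.49843979e+00,  1.13035260e-05,
        1.33098685e+00, -2.23405372e-01]), 'dq': array([-0.00047421,  0.0007899 , -0.00140249,  0.00256082, -0.00151754,
        0.00128294]), 'tau': array([ 3.35437238e-03, -4.12256849e+01, -2.59752488e+01,  4.38166376e-05,
        3.92285336e-03, -1.00756012e-05]), 'eef_pos': array([128.64291961, 508.69535269, 201.53534717]), 'ee_rot': array([-2.23250635e-04,  1.23583679e-01,  9.92333948e-01, -6.00626639e-04]), 'force': array([0.73125243, 0.15254698, 0.30743254]), 'wrist_torque': array([ 0.02269576,  0.00667438, -0.02681968]), 'grip_width': 1.0012246525836281}
top {'fx': 497.105201372788, 'fy': 497.105201372788, 'cx': 272.60179221711036, 'cy': 214.3502464728953, 'world_to_cam': array([[ 4.37028811e-04, -9.99922691e-01, -1.24266470e-02,
         1.39855355e+01],
       [ 9.82725146e-01, -1.87036039e-03,  1.85061585e-01,
        -5.33842408e+02],
       [-1.85070520e-01, -1.22928558e-02,  9.82648354e-01,
        -1.09958498e+03],
       [ 0.00000000e+00,  0.00000000e+00,  0.00000000e+00,
         1.00000000e+00]])}
side {'fx': 404.8833961230539, 'fy': 404.8833961230539, 'cx': 277.35416167916276, 'cy': 211.92577377299912, 'world_to_cam': array([[-9.98216622e-01, -5.96896234e-02, -8.51191533e-04,
         5.19048666e+02],
       [ 4.15500669e-02, -7.04957335e-01,  7.08031600e-01,
        -8.61996920e+01],
       [-4.28621933e-02,  7.06733545e-01,  7.06180238e-01,
        -1.13121046e+03],
       [ 0.00000000e+00,  0.00000000e+00,  0.00000000e+00,
         1.00000000e+00]])}
```

View pics/top0.png

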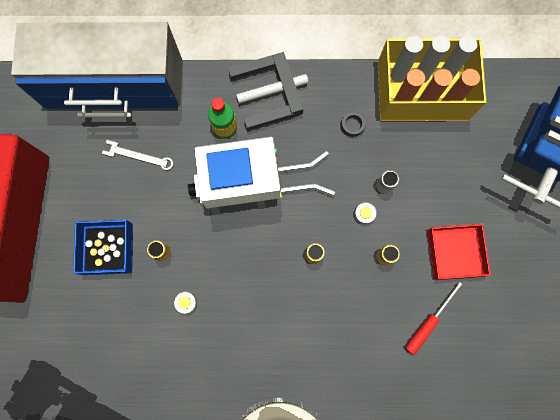

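View pics/side0.png

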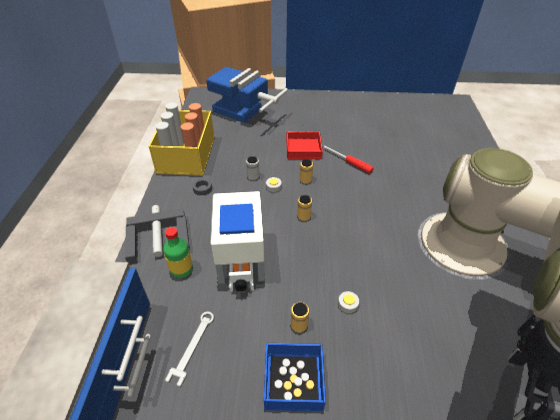

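The top view shows brass at about (158,250), (315,253) and (389,254), and steel at (390,180). The tray is at (459,251), the station hood at (237,172), and the lane mouth opens right (-y) at about (330,172). The side view shows the orange stop under the hood at about (241,268).

```bash
python3 - <<'E'
from h import *
c=optics.capture("top");im=c["img"];g=cv2.cvtColor(im,6);hsv=cv2.cvtColor(im,40)
for n,(u,v) in dict(b1=(158,250),b2=(315,253),b3=(389,254),st=(390,180)).items():
    w=12;p=g[v-w:v+w+1,u-w:u+w+1];p=cv2.resize(p,None,fx=4,fy=4,interpolation=2)
    m=(p<28).astype(np.uint8);k,l,s,ce=cv2.connectedComponentsWithStats(m)
    print(n)
    for i in range(1,k):
        if s[i,4]>600: 
            U=u-w+(ce[i][0]+.5)/4-.5;V=v-w+(ce[i][1]+.5)/4-.5
            print("  ",s[i],U,V,onz(c,U,V,70).round(1))
m=((hsv[...,0]<6)|(hsv[...,0]>174))&(hsv[...,1]>170)&(hsv[...,2]>60);m=m.astype(np.uint8);m[:,:425]=0;m[:215]=0;m[285:]=0;m[:,495:]=0
pts=cv2.findNonZero(m);r=cv2.minAreaRect(pts);print("tray",r,onz(c,*r[0],35))
cr=im[120:220,170:350];cr=cv2.resize(cr,None,fx=4,fy=4,interpolation=2)
s=optics.capture("side");cs=cv2.resize(s["img"][180:300,200:275],None,fx=5,fy=5,interpolation=2)
cv2.imwrite("pics/a.png",cr);cv2.imwrite("pics/b.png",cs)
E
```

```text
b1
b2
b3
st
tray ((458.3597412109375, 251.23782348632812), (54.00102233886719, 57.866127014160156), 83.6598129272461) [ 449.5187664  -413.51314905   35.        ]
```

View pics/a.png

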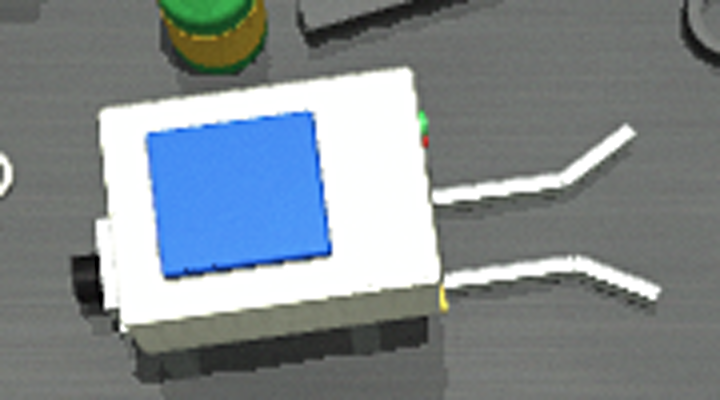

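View pics/b.png

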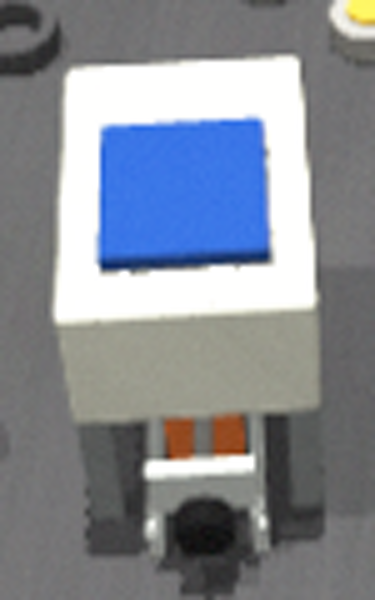

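```bash
python3 - <<'E'
from h import *
c=optics.capture("top");im=c["img"];g=cv2.cvtColor(im,6);hsv=cv2.cvtColor(im,40)
P=lambda x,y,z:onz(c,170+(x+.5)/4-.5,120+(y+.5)/4-.5,z)
hc=[P(*q,177) for q in((412,68),(440,283),(122,325),(100,108))]
f=(hc[0]+hc[1])/2;b=(hc[2]+hc[3])/2;print("hood front",f.round(1),"yaw",np.degrees(np.arctan2(*(b-f)[1::-1])),"len",np.linalg.norm(b-f),np.linalg.norm(hc[0]-hc[1]))
k=[P(*q,22) for q in((563,180),(575,264))];e=[P(*q,22) for q in((434,196),(448,281))];n=[P(*q,22) for q in((630,129),(657,293))]
for q in(e,k,n):print("rail mid",((q[0]+q[1])/2).round(1),np.linalg.norm(q[0]-q[1]))
for r in(0,1):d=e[r]-k[r];print("rail yaw",np.degrees(np.arctan2(d[1],d[0])))
for nme,(u,v) in dict(b1=(158,250),b2=(315,253),b3=(389,254),st=(390,180)).items():
    w=6;p=g[v-w-1:v+w,u-w:u+w+1];print(nme,p[::2,::2].tolist()) if nme=="b2" else 0
    # rim+cap: top disc 40mm; cap dark blob
    w=14;p=cv2.resize(im[v-w:v+w+1,u-w:u+w+1],None,fx=4,fy=4,interpolation=2);h=cv2.cvtColor(p,40);gg=cv2.cvtColor(p,6)
    for th in(35,42,50):
        m=(gg<th).astype(np.uint8);kk,l,s,ce=cv2.connectedComponentsWithStats(m)
        for i in range(1,kk):
            if s[i,4]>500:
                U=u-w+(ce[i][0]+.5)/4-.5;V=v-w+(ce[i][1]+.5)/4-.5
                print(nme,th,s[i]//1,U.round(1),V.round(1),onz(c,U,V,70).round(1))
E
```

```text
hood front [618.8   4.8 177. ] yaw 97.50573537052347 len 165.89830216589377 117.6514198160383
rail mid [624.9  -3.5  22. ] 53.29037488145464
rail mid [634.9 -80.4  22. ] 52.54025491759042
rail mid [ 641.9 -125.2   22. ] 102.9402430368419
rail yaw 97.14250446326096
rail yaw 97.68334096990704
b1 50 [  22   25   53   54 2035] 155.2 248.7 [451.9 277.2  70. ]
b2 [[236, 128, 69, 73, 69, 117, 223], [137, 71, 73, 74, 77, 74, 115], [70, 74, 79, 75, 74, 74, 68], [67, 75, 74, 77, 74, 77, 68], [74, 74, 75, 75, 73, 75, 66], [186, 68, 71, 75, 75, 73, 170], [195, 216, 73, 73, 91, 209, 243]]
st 50 [ 32  26  51  50 604] 390.0 177.8 [ 614.9 -256.3   70. ]
```

```bash
python3 - <<'E'
from h import *
c=optics.capture("top");im=c["img"];g=cv2.cvtColor(im,6)
for nme,(u,v) in dict(b1=(157,250),b2=(315,253),b3=(389,254),st=(390,180)).items():
    w=14;p=cv2.resize(g[v-w:v+w+1,u-w:u+w+1],None,fx=4,fy=4,interpolation=2)
    for th in(95,115):
        m=(p<th).astype(np.uint8);m=cv2.morphologyEx(m,cv2.MORPH_OPEN,np.ones((9,9)));kk,l,s,ce=cv2.connectedComponentsWithStats(m)
        i=l[58,58]
        U=u-w+(ce[i][0]+.5)/4-.5;V=v-w+(ce[i][1]+.5)/4-.5
        print(nme,th,i,s[i],U.round(1),V.round(1),onz(c,U,V,70).round(1))
E
```

```text
b1 95 1 [  23   25   56   56 2473] 155.3 248.8 [451.7 277.   70. ]
b1 115 2 [  23   25   57   57 2572] 155.4 248.9 [451.6 277.   70. ]
b2 95 1 [  32   25   55   55 2349] 315.2 251.7 [444.9 -82.   70. ]
b2 115 4 [  31   25   56   56 2453] 315.2 251.7 [444.8 -81.9  70. ]
b3 95 1 [  35   29   56   53 2414] 390.4 253.3 [ 441.1 -249.6   70. ]
b3 115 6 [  34   28   58   54 2524] 390.4 253.3 [ 441.1 -249.6   70. ]
st 95 1 [  30   25   55   52 2339] 389.9 178.2 [ 614.  -255.9   70. ]
st 115 6 [  30   25   56   53 2413] 389.9 178.3 [ 613.9 -255.9   70. ]
```

>>> {"op": "play_rows", "data": {"plan": [[30, -22, 0, 0, 0, -0.119, 1], [30, -22, 0, 0, 0, -0.119, 1], [30, -22, 0, 0, 0, -0.119, 1], [30, -22, 0, 0, 0, -0.119, 1], [30, -22, 0, 0, 0, -0.119, 1]], "grip_force": 40}}

```text
time_s: 0.72
eef_pos: [278.1, 397.2, 201.5]
ee_rot: [-0.001, 0.414, 0.91, 0.0]
force: [-0.1, 0.4, 0.7]
grip_width: 1.005
```

>>> {"op": "play_rows", "data": {"plan": [[34, -23.5, 0, 0, 0, -0.117, 1], [34, -23.5, 0, 0, 0, -0.117, 1], [34, -23.5, 0, 0, 0, -0.117, 1], [34, -23.5, 0, 0, 0, -0.117, 1], [34, -23.5, 0, 0, 0, -0.117, 1]]}}

```text
time_s: 1.13
eef_pos: [448.6, 276.5, 202.1]
ee_rot: [-0.0, 0.67, 0.742, 0.001]
force: [-0.9, 0.9, -0.5]
grip_width: 1.004
```

>>> {"op": "play_rows", "data": {"plan": [[3.5, -2.5, -25, 0, 0, 0, 1], [0, 0, -30, 0, 0, 0, 1], [0, 0, 0, 0, 0, 0, 1]]}}

```text
time_s: 1.38
eef_pos: [459.2, 268.0, 145.8]
ee_rot: [0.001, 0.676, 0.736, 0.003]
force: [-0.9, 0.2, -1.3]
grip_width: 1.001
```

>>> {"op": "play_rows", "data": {"plan": [[-7.5, 9, -25, 0, 0, 0.045, 1], [0, 0, 0, 0, 0, 0, 1], [0, 0, -35, 0, 0, 0, 1], [0, 0, -35, 0, 0, 0, 1], [0, 0, 0, 0, 0, 0, 1]]}}

```text
time_s: 1.8
eef_pos: [454.6, 278.8, 56.2]
ee_rot: [0.003, 0.659, 0.752, 0.006]
force: [-1.3, 0.4, -0.7]
grip_width: 0.998
```

```bash
python3 - <<'E'
from h import *
print(sense()["eef_pos"])
c=optics.capture("wrist");cv2.imwrite("pics/w1.png",c["img"])
E
```

```text
[454.60203907 278.83646652  56.1549401 ]
```

View pics/w1.png

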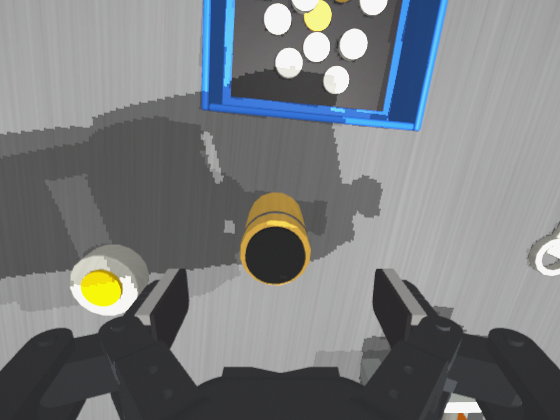

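The wrist view shows the brass cap at (275,256), between the open fingers (165–400), with clear space around the pads.

```bash
python3 - <<'E'
from h import *
c=optics.capture("wrist");print(onz(c,275,256,70),ray(c,0,0)[0],sense()["eef_pos"])
E
```

```text
[452.99512808 279.23817553  70.        ] [443.06776643 353.75515618 231.6006264 ] [457.30797721 279.79893026  60.98693571]
```

>>> {"op": "play_rows", "data": {"plan": [[-2, -1, -18, 0, 0, -0.01, 1], [0, 0, 0, 0, 0, 0, 1], [0, 0, 0, 0, 0, 0, -1], [0, 0, 0, 0, 0, 0, -1], [0, 0, 0, 0, 0, 0, -1]]}}

```text
time_s: 2.32
eef_pos: [461.7, 281.4, 56.0]
ee_rot: [0.01, 0.663, 0.749, 0.017]
force: [-0.3, -0.5, 0.9]
grip_width: 0.606
```

>>> {"op": "play_rows", "data": {"plan": [[0, 0, 0, 0, 0, 0, -1], [0, 0, 0, 0, 0, 0, -1], [0, 0, 0, 0, 0, 0, -1]]}}

```text
time_s: 2.57
eef_pos: [463.1, 281.9, 58.9]
ee_rot: [0.011, 0.663, 0.749, 0.019]
force: [0.5, -1.1, 0.1]
grip_width: 0.139
```

```bash
python3 - <<'E'
from h import *
s=sense();print(s["eef_pos"],s["grip_width"],s["joints"],s["dq"],s["tau"],s["force"])
c=optics.capture("wrist");cv2.imwrite("pics/w2.png",c["img"]);s=sense();print(s["eef_pos"],s["grip_width"])
E
```

```text
[463.05348758 281.88081555  58.93472125] 0.1386699395323561 [3.30492906e-01 4.81320195e-01 1.65896002e+00 2.62115956e-04
 9.57217747e-01 2.08478541e-01] [-0.00022673 -0.00701518 -0.00774453 -0.0002989   0.00600068  0.00246543] [ 1.06384713e-02 -4.47909057e+01 -2.18394810e+01  6.85247542e-04
 -1.21297748e-01 -1.06121995e-04] [ 0.48666001 -1.13739607  0.07823502]
[463.05014524 281.90388508  58.89399082] 0.056926675579593786
```

View pics/w2.png

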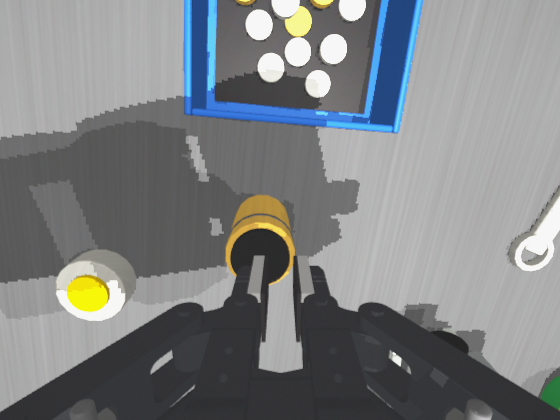

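```bash
python3 - <<'E'
from h import *
from scipy.spatial.transform import Rotation as R
c=optics.capture("wrist");s=sense();p=s["eef_pos"];q=s["ee_rot"];r=R.from_quat([q[1],q[2],q[3],q[0]]).as_matrix()
print(p,s["grip_width"],r.round(3).tolist());print(proj(c,p),proj(c,p-19*r[:,2]),proj(c,p+10*r[:,2]),onz(c,260,245,70))
M=np.array(c["world_to_cam"]);cp,_=ray(c,0,0);print("cam in tool",r.T@(cp-p),(M[:3,:3]@r).round(3).tolist())
t=optics.capture("top");g=cv2.cvtColor(t["img"],6)
cv2.imwrite("pics/t3.png",cv2.resize(t["img"][200:300,60:260],None,fx=4,fy=4,interpolation=2))
E
```

```text
[462.90092799 281.82128019  58.62147033] 0.0030062186161208303 [[-0.122, 0.992, 0.041], [0.993, 0.121, 0.014], [0.009, 0.043, -0.999]]
(np.float64(280.02148648569374), np.float64(248.4214719844183)) (np.float64(280.0223191274095), np.float64(262.9415849566305)) (np.float64(280.02110993467153), np.float64(241.8549460972384)) [450.66698881 287.50836932  70.        ]
cam in tool [ 7.61313033e+01 -4.02232335e-02 -1.72301082e+02] [[0.001, 1.0, -0.001], [0.955, -0.0, 0.298], [0.298, -0.001, -0.955]]
```

View pics/t3.png

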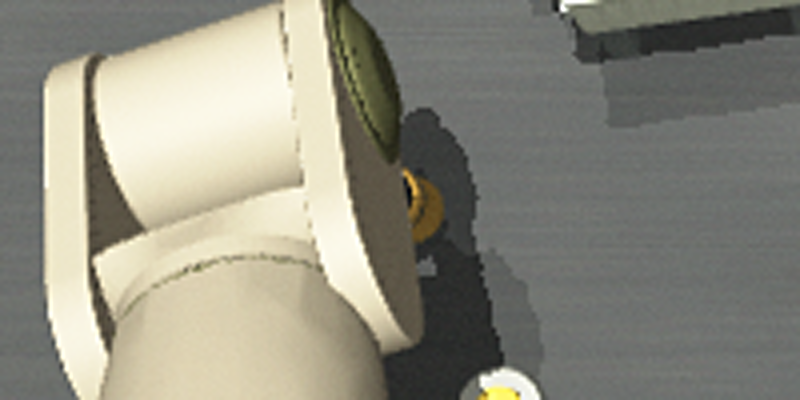

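The top crop shows the arm over b1, with the housing's right side at about crop (425,205), unmoved. The apparent cap size in the wrist view suggests the fingers are still above it, so I'll cross-check from the side.

```bash
python3 - <<'E'
from h import *
s=sense();p=s["eef_pos"];w=optics.capture("wrist");print({k:w[k] for k in("fx","fy","cx","cy")})
c=optics.capture("side");print(p,[np.round(proj(c,q),1) for q in(p,[452,278,70],[452,278,0])])
w=70;u,v=map(int,proj(c,p));print(u,v)
cv2.imwrite("pics/s4.png",cv2.resize(c["img"][v-80:v+60,u-80:u+80],None,fx=4,fy=4,interpolation=2))
E
```

```text
{'fx': 317.5187054763525, 'fy': 317.5187054763525, 'cx': 280.3044048048711, 'cy': 212.1259885569694}
[462.78057618 281.77718038  58.43984933] [array([295.2, 311.6]), array([300.3, 307.6]), array([299.1, 323.7])]
295 311
```

View pics/s4.png

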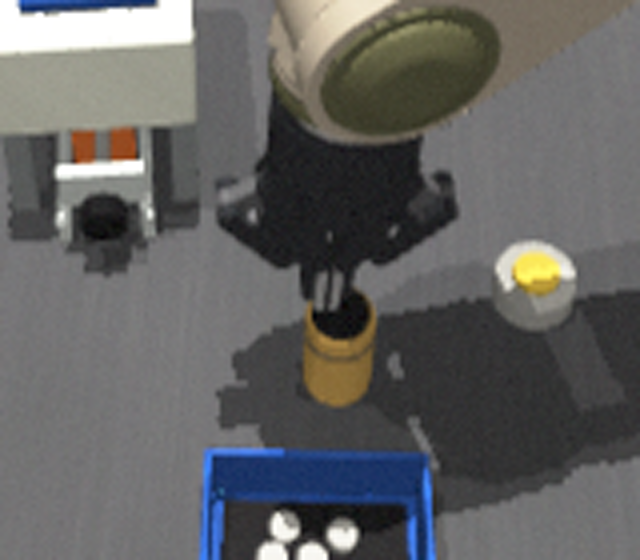

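The side view shows the shut tips resting about on the cap's rim, crop (328,308), while the cap is at (340,313). The grasp was too high and off-centre, and the housing is unharmed. I'll rise, re-centre and go lower.

>>> {"op": "play_rows", "data": {"plan": [[0, 0, 35, 0, 0, 0, -1], [0, 0, 10, -0.014, 0.041, 0.01, 1], [-9, -3, 0, 0, 0, 0, 1], [0, 0, 0, 0, 0, 0, 1], [0, 0, 0, 0, 0, 0, 1]]}}

```text
time_s: 3.23
eef_pos: [452.7, 278.4, 104.1]
ee_rot: [-0.001, 0.659, 0.752, -0.002]
force: [0.4, -0.3, -0.3]
grip_width: 0.566
```

>>> {"op": "play_rows", "data": {"plan": [[0, 0, 0, 0, 0, 0, 1], [0, 0, 0, 0, 0, 0, 1], [0, 0, 0, 0, 0, 0, 1]]}}

```text
time_s: 3.48
eef_pos: [452.7, 278.3, 103.0]
ee_rot: [-0.002, 0.659, 0.752, -0.003]
force: [-0.2, -0.2, -0.0]
grip_width: 0.973
```

>>> {"op": "play_rows", "data": {"plan": [[0, 0, 0, 0, 0, 0, 1], [0, 0, 0, 0, 0, 0, 1], [0, 0, 0, 0, 0, 0, 1]]}}

```text
time_s: 3.73
eef_pos: [452.6, 278.2, 102.2]
ee_rot: [-0.002, 0.659, 0.752, -0.003]
force: [-0.3, 0.4, 0.1]
grip_width: 0.998
```

>>> {"op": "play_rows", "data": {"plan": [[0, 0, -25, 0, 0, 0, 1], [0, 0, -25, 0, 0, 0, 1], [0, 0, -20, 0, 0, 0, 1], [0, 0, 0, 0, 0, 0, 1], [0, 0, 0, 0, 0, 0, 1]]}}

```text
time_s: 4.15
eef_pos: [453.5, 278.5, 31.1]
ee_rot: [-0.001, 0.659, 0.752, -0.002]
force: [0.3, 0.7, 1.1]
grip_width: 1.001
```

>>> {"op": "play_rows", "data": {"plan": [[0, 0, -3, 0, 0, 0, -1], [0, 0, 0, 0, 0, 0, -1], [0, 0, 0, 0, 0, 0, -1], [0, 0, 0, 0, 0, 0, -1], [0, 0, 0, 0, 0, 0, -1]]}}

```text
time_s: 4.57
eef_pos: [455.4, 279.3, 31.9]
ee_rot: [0.0, 0.659, 0.752, 0.001]
force: [-0.8, -0.1, -1.5]
grip_width: 0.434
```

>>> {"op": "play_rows", "data": {"plan": [[0, 0, 0, 0, 0, 0, -1], [0, 0, 0, 0, 0, 0, -1]]}}

```text
time_s: 4.73
eef_pos: [455.5, 279.4, 32.4]
ee_rot: [0.0, 0.659, 0.752, 0.001]
force: [-0.4, -0.5, -1.8]
grip_width: 0.435
```

>>> {"op": "play_rows", "data": {"plan": [[0, 0, 20, 0, 0, 0, -1], [0, 0, 40, 0, 0, 0, -1], [0, 0, 40, 0, 0, 0, -1], [10, -15, 35, 0, 0, 0, -1], [10, -20, 30, 0, 0, 0, -1]]}}

```text
time_s: 5.15
eef_pos: [468.6, 244.0, 196.6]
ee_rot: [-0.004, 0.657, 0.754, -0.006]
force: [1.0, 0.6, -2.2]
grip_width: 0.432
```

>>> {"op": "play_rows", "data": {"plan": [[12, -28, 20, 0, 0, 0, -1], [16, -36, 0, 0, 0, 0, -1], [16, -36, 0, 0, 0, 0, -1], [16, -36, 0, 0, 0, 0, -1], [16, -36, 0, 0, 0, 0, -1]]}}

```text
time_s: 5.57
eef_pos: [547.6, 68.4, 227.1]
ee_rot: [0.0, 0.654, 0.756, -0.0]
force: [1.0, 1.2, -1.7]
grip_width: 0.435
```

>>> {"op": "play_rows", "data": {"plan": [[16, -36, 0, 0, 0, 0, -1], [16, -36, 0, 0, 0, 0, -1], [16, -36, 0, 0, 0, 0, -1], [16, -36, 0, 0, 0, 0, -1], [10, -20, 0, 0, 0, 0, -1]]}}

```text
time_s: 5.98
eef_pos: [623.3, -107.5, 226.3]
ee_rot: [0.0, 0.655, 0.755, -0.001]
force: [0.5, -1.0, -1.4]
grip_width: 0.435
```

>>> {"op": "play_rows", "data": {"plan": [[0, 0, 0, 0, 0, 0, -1], [0, 0, 0, 0, 0, 0, -1]]}}

```text
time_s: 6.15
eef_pos: [624.0, -112.9, 224.2]
ee_rot: [-0.001, 0.658, 0.753, -0.001]
force: [0.4, 0.8, -1.4]
grip_width: 0.437
```

```bash
python3 - <<'E'
from h import *
print(sense()["eef_pos"],sense()["ee_rot"],sense()["grip_width"],sense()["force"])
c=optics.capture("wrist");cv2.imwrite("pics/w5.png",c["img"])
for s in(-85,-60,-0):
  for y in(-22,22):
    a=np.radians(97.4);d=np.array([np.cos(a),np.sin(a)]);n=np.array([-d[1],d[0]]);p=np.array([634.9,-80.4])+(s+85)*d+y*n;print(s,y,np.round(proj(c,[*p,22]),1))
E
```

```text
[ 623.99328216 -112.88171184  224.24728032] [-6.29406290e-04  6.57736150e-01  7.53246798e-01 -1.42196045e-03] 0.4366878598285171 [ 0.39563264  0.81134035 -1.40836596]
-85 -22 [312.6 153.8]
-85 22 [274.9 153.5]
-60 -22 [313.4 131.7]
-60 22 [275.  131.4]
0 -22 [315.5  74.9]
0 22 [275.1  74.6]
```

View pics/w5.png

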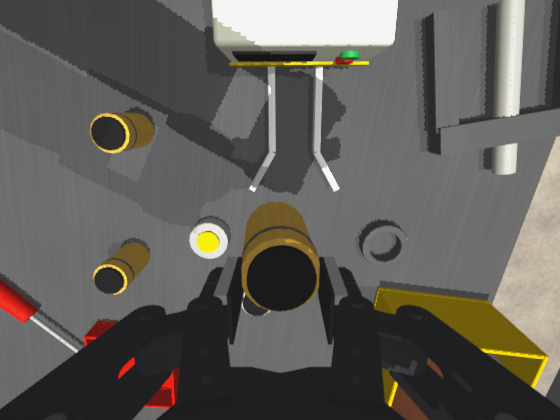

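The wrist view shows the housing held upright at (280,275). The rails run from rows 70 to 150, with inner edges near columns 275 and 316, and the flared ends are at (252,188) and (337,188). I'll measure the rails.

```bash
python3 - <<'E'
from h import *
c=optics.capture("wrist");g=cv2.cvtColor(c["img"],6)
L=[];Rr=[]
for v in range(84,146,6):
    r=g[v,255:335].astype(float); m=np.where(r>165)[0]+255
    l=m[m<295];q=m[m>=295]
    if v%4==0: print(v,l.min() if len(l) else 0,l.max() if len(l) else 0,q.min() if len(q) else 0,q.max() if len(q) else 0)
    if len(l) and len(q):
        L.append(onz(c,l.mean(),v,22)[:2]);Rr.append(onz(c,q.mean(),v,22)[:2])
L=np.array(L);Rr=np.array(Rr)
for A in(L,Rr):
    f=cv2.fitLine(A.astype(np.float32),cv2.DIST_HUBER,0,.01,.01).ravel();print(f, np.degrees(np.arctan2(f[1],f[0])))
mid=(L+Rr)/2;f=cv2.fitLine(mid.astype(np.float32),cv2.DIST_HUBER,0,.01,.01).ravel();print("mid",f,np.linalg.norm(L-Rr,axis=1).mean())
d=np.array(f[:2]);d*=np.sign(d[1])
for y in(-125,-80,-56,0):print(y,f[2]+(y-f[3])*d[0]/d[1])
# kink/end & hood edge yellow
h=cv2.cvtColor(c["img"],40);m=((h[...,0]>20)&(h[...,0]<35)&(h[...,1]>150)&(h[...,2]>120));m[:45]=0;m[80:]=0;m[:,:215]=0;m[:,400:]=0
ys,xs=np.nonzero(m);print("edge",xs.min(),xs.max(),ys.mean(),onz(c,(xs.min()+xs.max())/2,ys.mean(),85))
E
```

```text
84 269 274 316 322
96 269 274 316 321
108 269 274 316 321
120 269 274 315 320
132 270 275 315 320
144 270 275 315 320
[ 1.5168747e-01 -9.8842853e-01  6.0342358e+02 -3.8929405e+01] -81.27526
[ 1.4444047e-01 -9.8951352e-01  6.5510162e+02 -3.1851866e+01] -81.695114
mid [ 1.4806437e-01 -9.8897773e-01  6.2926257e+02 -3.5390636e+01] 52.17626668677299
-125 642.6784
-80 635.9412
-56 632.3481
0 623.96405
edge 230 368 63.513966480446925 [623.94537985   6.78108279  85.        ]
```

>>> {"op": "play_rows", "data": {"plan": [[17, -7, 0, 0, 0, 0, -1], [0, 0, -40, 0, 0, 0, -1], [0, 0, -40, 0, 0, 0, -1], [0, 0, -40, 0, 0, 0, -1], [0, 0, -35, 0, 0, 0, -1]]}}

```text
time_s: 6.67
eef_pos: [645.3, -113.1, 77.7]
ee_rot: [0.011, 0.654, 0.756, 0.003]
force: [0.1, 0.0, -2.4]
grip_width: 0.441
```

>>> {"op": "play_rows", "data": {"plan": [[0, 0, 0, 0, 0, 0, -1], [0, 0, 0, 0, 0, 0, -1]]}}

```text
time_s: 6.83
eef_pos: [641.6, -109.0, 71.7]
ee_rot: [0.005, 0.653, 0.757, 0.001]
force: [0.2, 0.5, -0.6]
grip_width: 0.436
```

>>> {"op": "play_rows", "data": {"plan": [[0, -11, -18, 0, 0, 0, -1], [0, 0, -15, 0, 0, 0, -1], [0, 0, 0, 0, 0, 0, -1], [0, 0, 0, 0, 0, 0, -1]]}}

```text
time_s: 7.17
eef_pos: [645.6, -118.4, 48.6]
ee_rot: [0.01, 0.651, 0.759, 0.004]
force: [0.8, 0.4, -1.1]
grip_width: 0.434
```

>>> {"op": "play_rows", "data": {"plan": [[-4, 0, -7, 0.007, 0.02, -0.015, -1], [0, 0, -6, 0, 0, 0, -1], [0, 0, 0, 0, 0, 0, -1], [0, 0, 0, 0, 0, 0, -1]]}}

```text
time_s: 7.5
eef_pos: [644.0, -118.2, 41.4]
ee_rot: [0.004, 0.657, 0.754, 0.001]
force: [-0.1, -0.1, -1.1]
grip_width: 0.439
```

>>> {"op": "play_rows", "data": {"plan": [[-3, -2, -5, 0.003, 0.008, 0, -1], [0, 0, -5, 0, 0, 0, -1], [0, 0, 0, 0, 0, 0, -1], [0, 0, 0, 0, 0, 0, -1]]}}

```text
time_s: 7.83
eef_pos: [641.4, -120.7, 31.7]
ee_rot: [0.001, 0.657, 0.754, -0.0]
force: [0.1, 0.7, 1.2]
grip_width: 0.441
```

>>> {"op": "play_rows", "data": {"plan": [[-1.3, 9, 0.5, 0, 0, 0, -1], [-1.3, 9, 0, 0, 0, 0, -1], [-1.3, 9, 0, 0, 0, 0, -1], [0, 0, 0, 0, 0, 0, -1]]}}

```text
time_s: 8.17
eef_pos: [636.7, -90.7, 31.9]
ee_rot: [0.0, 0.657, 0.754, -0.0]
force: [-0.5, 0.2, -1.8]
grip_width: 0.435
```

>>> {"op": "play_rows", "data": {"plan": [[-1, 9, 0, 0, 0, 0, -1], [-1.3, 9, 0, 0, 0, 0, -1], [-1.3, 9, 0, 0, 0, 0, -1], [0, 0, 0, 0, 0, 0, -1]]}}

```text
time_s: 8.5
eef_pos: [634.1, -61.1, 33.6]
ee_rot: [0.003, 0.657, 0.754, 0.0]
force: [0.7, 0.3, -2.4]
grip_width: 0.436
```

>>> {"op": "play_rows", "data": {"plan": [[-1, 0, -2, 0, 0.005, 0, -1], [0, 0, 0, 0, 0, 0, -1], [0, 0, 0, 0, 0, 0, 1], [0, 0, 0, 0, 0, 0, 1], [0, 0, 0, 0, 0, 0, 1]]}}

```text
time_s: 8.92
eef_pos: [633.3, -60.1, 32.0]
ee_rot: [0.001, 0.657, 0.754, -0.001]
force: [0.5, -0.5, -0.3]
grip_width: 0.844
```

>>> {"op": "play_rows", "data": {"plan": [[0, 0, 0, 0, 0, 0, 1], [0, 0, 0, 0, 0, 0, 1], [0, 0, 0, 0, 0, 0, 1]]}}

```text
time_s: 9.17
eef_pos: [632.8, -60.3, 31.3]
ee_rot: [-0.0, 0.657, 0.754, -0.001]
force: [-0.3, -0.4, -0.3]
grip_width: 0.999
```

>>> {"op": "play_rows", "data": {"plan": [[0, 0, 20, 0, 0, 0, 1], [0, 0, 40, 0, 0, 0, 1], [0, 0, 40, 0, 0, 0, 1], [-20, -2, 20, 0, 0, 0, 1], [-38, -4, 0, 0, 0, 0, 1]]}}

```text
time_s: 9.58
eef_pos: [574.3, -66.0, 152.4]
ee_rot: [-0.002, 0.657, 0.754, -0.002]
force: [0.4, -0.7, 0.7]
grip_width: 0.998
```

>>> {"op": "play_rows", "data": {"plan": [[-38, -4, 0, 0, 0, 0, 1], [-38, -4, 0, 0, 0, 0, 1], [-38, -4, 0, 0, 0, 0, 1], [-10, -3, 0, 0, 0, 0, 1], [0, 0, 0, 0, 0, 0, 1]]}}

```text
time_s: 10.0
eef_pos: [440.7, -80.6, 154.0]
ee_rot: [-0.001, 0.657, 0.754, -0.002]
force: [-0.0, 0.3, -0.2]
grip_width: 0.998
```

>>> {"op": "play_rows", "data": {"plan": [[0, 0, 0, 0, 0, 0, 1], [0, 0, 0, 0, 0, 0, 1]]}}

```text
time_s: 10.17
eef_pos: [441.5, -80.9, 154.6]
ee_rot: [-0.0, 0.657, 0.754, -0.002]
force: [0.5, 0.5, -0.2]
grip_width: 1.002
```

```bash
cat >> h.py <<'E'
from scipy.spatial.transform import Rotation as R
def caps(c,z=70,lo=1200):
    """dark caps ringed by housing; return world xy and pixel"""
    g=cv2.cvtColor(c["img"],6);h=cv2.cvtColor(c["img"],40)
    m=((g<95)).astype(np.uint8);k,l,s,ce=cv2.connectedComponentsWithStats(m,connectivity=4);out=[]
    for i in range(1,k):
        x,y,w,hh,a=s[i]
        if 500<a<9000 and .7<w/hh<1.4 and a/(w*hh)>.7: out.append((ce[i].round(1),a,onz(c,*ce[i],z).round(1)))
    return out
def corr(yaw=7.9):
    s=sense();q=s["ee_rot"];r=R.from_quat([q[1],q[2],q[3],q[0]]).as_matrix()
    if r[0,1]<0: pass
    a=np.radians(yaw);T=np.array([[-np.sin(a),np.cos(a),0],[np.cos(a),np.sin(a),0],[0,0,-1]])
    T=np.array([T[0],T[1],T[2]]);print("pos",s["eef_pos"].round(1),"turn",R.from_matrix(T@r.T).as_rotvec().round(3),"F",s["force"].round(1),"w",round(s["grip_width"],3))
E
python3 - <<'E'
from h import *
corr();c=optics.capture("wrist");[print(x) for x in caps(c)]
c=optics.capture("top");print(caps(c)); cv2.imwrite("pics/t6.png",c["img"])
E
```

```text
pos [441.5 -80.9 154.6] turn [ 0.002 -0.003  0.001] F [ 0.5  0.5 -0.2] w 1.002
(array([284. , 206.1]), np.int32(1164), array([444.2, -79.3,  70. ]))
(array([502.7, 223.1]), np.int32(1172), array([631.4, -68.6,  70. ]))
[(array([104. , 250.1]), np.int32(2455), array([448.9, 392.8,  70. ]))]
```

>>> {"op": "play_rows", "data": {"plan": [[3, 0, -30, 0, 0, 0, 1], [0, 0, -35, 0, 0, 0, 1], [0, 0, -30, 0, 0, 0, 1], [0, 0, -15, 0, 0, 0, 1], [0, 0, 0, 0, 0, 0, 1]]}}

```text
time_s: 10.68
eef_pos: [449.7, -80.7, 40.5]
ee_rot: [0.002, 0.656, 0.755, -0.001]
force: [-0.9, -0.3, -0.4]
grip_width: 1.002
```

>>> {"op": "play_rows", "data": {"plan": [[0, 0, 0, 0, 0, 0, 1]]}}

```text
time_s: 10.77
eef_pos: [450.1, -80.5, 40.1]
ee_rot: [0.002, 0.656, 0.755, -0.001]
force: [0.5, -0.5, 0.5]
grip_width: 0.997
```

>>> {"op": "play_rows", "data": {"plan": [[-5, 0, -8, 0, 0, 0, 1], [0, 0, 0, 0, 0, 0, 1], [0, 0, 0, 0, 0, 0, -1], [0, 0, 0, 0, 0, 0, -1], [0, 0, 0, 0, 0, 0, -1]]}}

```text
time_s: 11.18
eef_pos: [447.4, -81.3, 34.6]
ee_rot: [0.005, 0.655, 0.755, -0.0]
force: [-0.3, 0.2, 0.8]
grip_width: 0.607
```

>>> {"op": "play_rows", "data": {"plan": [[0, 0, 0, 0, 0, 0, -1], [0, 0, 0, 0, 0, 0, -1], [0, 0, 0, 0, 0, 0, -1]]}}

```text
time_s: 11.43
eef_pos: [446.4, -81.9, 37.2]
ee_rot: [0.004, 0.655, 0.756, -0.002]
force: [0.4, 0.3, -2.5]
grip_width: 0.348
```

```bash
python3 - <<'E'
from h import *
corr()
E
```

```text
pos [446.4 -81.9  37.2] turn [ 0.008  0.004 -0.005] F [ 0.4  0.3 -2.5] w 0.348
```

Width 0.348 means the pads are only on the 33 mm cap, so I'll regrip lower.

>>> {"op": "play_rows", "data": {"plan": [[0, 0, -2, 0, 0, 0, 1], [0, 0, -2, 0.008, 0.004, -0.005, 1], [0, 0, 0, 0, 0, 0, 1], [0, 0, 0, 0, 0, 0, 1], [0, 0, -4, 0, 0, 0, 1]]}}

```text
time_s: 11.85
eef_pos: [447.6, -82.3, 29.7]
ee_rot: [0.001, 0.657, 0.754, 0.001]
force: [-0.2, -0.9, 0.0]
grip_width: 1.001
```

>>> {"op": "play_rows", "data": {"plan": [[-1, 0, -4, 0, 0, 0, 1], [0, 0, -2, 0, 0, 0, 1], [0, 0, 0, 0, 0, 0, 1], [0, 0, 0, 0, 0, 0, 1]]}}

```text
time_s: 12.18
eef_pos: [445.9, -82.0, 21.8]
ee_rot: [0.0, 0.657, 0.754, 0.001]
force: [0.1, -0.6, 0.6]
grip_width: 0.998
```

>>> {"op": "play_rows", "data": {"plan": [[0, 0, 3, 0, 0, 0, -1], [0, 0, 0, 0, 0, 0, -1], [0, 0, 0, 0, 0, 0, -1], [0, 0, 0, 0, 0, 0, -1], [0, 0, 0, 0, 0, 0, -1]]}}

```text
time_s: 12.6
eef_pos: [446.3, -82.2, 25.7]
ee_rot: [0.001, 0.657, 0.754, 0.001]
force: [-1.4, -0.8, 0.5]
grip_width: 0.444
```

>>> {"op": "play_rows", "data": {"plan": [[0, 0, 0, 0, 0, 0, -1], [0, 0, 0, 0, 0, 0, -1]]}}

```text
time_s: 12.77
eef_pos: [446.2, -82.1, 25.7]
ee_rot: [0.001, 0.657, 0.754, 0.001]
force: [0.5, -0.1, -0.0]
grip_width: 0.442
```

```bash
python3 - <<'E'
from h import *
corr();c=optics.capture("wrist");[print(x) for x in caps(c)]
E
```

```text
pos [446.2 -82.1  25.7] turn [-0.     0.002  0.001] F [ 0.5 -0.1 -0. ] w 0.442
(array([535.7,  14.6]), np.int32(1236), array([520.5,  38.6,  70. ]))
(array([525.1,  94.8]), np.int32(2650), array([526.5,  12.5,  70. ]))
(array([280. , 281.8]), np.int32(3864), array([445.5, -79. ,  70. ]))
```

>>> {"op": "play_rows", "data": {"plan": [[0, 0, 20, 0, 0, 0, -1], [0, 0, 35, 0, 0, 0, -1], [20, -5, 20, 0, 0, 0, -1], [38, -9, 0, 0, 0, 0, -1], [38, -9, 0, 0, 0, 0, -1]]}}

```text
time_s: 13.23
eef_pos: [538.0, -102.8, 103.0]
ee_rot: [-0.004, 0.657, 0.754, -0.0]
force: [0.5, -0.0, -2.6]
grip_width: 0.445
```

>>> {"op": "play_rows", "data": {"plan": [[38, -8, 0, 0, 0, 0, -1], [30, -7, 0, 0, 0, 0, -1], [20, -4, 0, 0, 0, 0, -1], [0, 0, 0, 0, 0, 0, -1], [0, 0, 0, 0, 0, 0, -1]]}}

```text
time_s: 13.65
eef_pos: [633.9, -123.4, 99.9]
ee_rot: [-0.004, 0.657, 0.754, -0.0]
force: [-0.1, -0.7, -2.4]
grip_width: 0.444
```

```bash
python3 - <<'E'
from h import *
corr();c=optics.capture("wrist");[print(x) for x in caps(c)]
E
```

```text
pos [ 633.9 -123.4   99.9] turn [-0.005 -0.007  0.001] F [-0.1 -0.7 -2.4] w 0.444
(array([290. , 149.8]), np.int32(2104), array([632.3, -68.9,  70. ]))
(array([280.1, 281.8]), np.int32(3891), array([ 638.9, -161.8,   70. ]))
(array([ 15.3, 347.2]), np.int32(1111), array([ 444.7, -246.3,   70. ]))
```

>>> {"op": "play_rows", "data": {"plan": [[8, -2, -20, -0.005, -0.007, 0, -1], [0, 0, -25, 0, 0, 0, -1], [0, 0, -15, 0, 0, 0, -1], [0, 0, 0, 0, 0, 0, -1], [0, 0, 0, 0, 0, 0, -1]]}}

```text
time_s: 14.12
eef_pos: [637.8, -124.4, 38.9]
ee_rot: [-0.001, 0.657, 0.754, -0.0]
force: [-0.5, 0.7, -1.6]
grip_width: 0.446
```

```bash
python3 - <<'E'
from h import *
corr()
E
```

```text
pos [ 637.8 -124.4   38.9] turn [-0.    -0.001  0.001] F [-0.5  0.7 -1.6] w 0.446
```

>>> {"op": "play_rows", "data": {"plan": [[4, 0, -6, 0, 0, 0, -1], [0, 0, -5, 0, 0, 0, -1], [0, 0, 0, 0, 0, 0, -1], [0, 0, 0, 0, 0, 0, -1]]}}

```text
time_s: 14.45
eef_pos: [642.5, -124.5, 30.5]
ee_rot: [0.001, 0.657, 0.754, 0.0]
force: [-0.1, 0.6, -1.2]
grip_width: 0.445
```

>>> {"op": "play_rows", "data": {"plan": [[-0.5, 2, -3, 0, 0, 0, -1], [-1, 9, 0, 0, 0, 0, -1], [-1.3, 9, 0, 0, 0, 0, -1], [-1.3, 9, 0, 0, 0, 0, -1], [0, 0, 0, 0, 0, 0, -1]]}}

```text
time_s: 14.87
eef_pos: [638.8, -93.4, 29.1]
ee_rot: [0.003, 0.657, 0.754, 0.001]
force: [0.2, 0.4, -2.3]
grip_width: 0.444
```

```bash
python3 - <<'E'
from h import *
corr()
E
```

```text
pos [638.8 -93.4  29.1] turn [0.003 0.006 0.002] F [ 0.2  0.4 -2.3] w 0.444
```

>>> {"op": "play_rows", "data": {"plan": [[-2, 8, -3, 0.003, 0.006, 0, -1], [-1.3, 9, 0, 0, 0, 0, -1], [-1.3, 9, 0, 0, 0, 0, -1], [-0.5, 6, 0, 0, 0, 0, -1], [0, 0, 0, 0, 0, 0, -1]]}}

```text
time_s: 15.28
eef_pos: [633.6, -58.9, 27.0]
ee_rot: [0.001, 0.657, 0.754, -0.001]
force: [0.0, -2.2, -1.3]
grip_width: 0.444
```

```bash
python3 - <<'E'
from h import *
corr()
E
```

```text
pos [633.6 -58.9  27. ] turn [0.003 0.001 0.001] F [ 0.  -2.2 -1.3] w 0.444
```

>>> {"op": "play_rows", "data": {"plan": [[0, 0, -1, 0, 0, 0, -1], [0, 0, 0, 0, 0, 0, 1], [0, 0, 0, 0, 0, 0, 1], [0, 0, 0, 0, 0, 0, 1], [0, 0, 0, 0, 0, 0, 1]]}}

```text
time_s: 15.7
eef_pos: [633.7, -57.5, 26.1]
ee_rot: [0.001, 0.657, 0.754, 0.0]
force: [0.9, -0.5, 0.3]
grip_width: 0.979
```

>>> {"op": "play_rows", "data": {"plan": [[0, 0, 0, 0, 0, 0, 1], [0, 0, 0, 0, 0, 0, 1], [0, 0, 20, 0, 0, 0, 1], [0, 0, 40, 0, 0, 0, 1], [0, 0, 30, 0, 0, 0, 1]]}}

```text
time_s: 16.12
eef_pos: [629.5, -56.4, 111.3]
ee_rot: [-0.006, 0.657, 0.754, -0.003]
force: [0.8, -0.3, 0.2]
grip_width: 1.002
```

>>> {"op": "play_rows", "data": {"plan": [[-15, -15, 15, 0, 0, 0, 1], [-27, -27, 0, 0, 0, 0, 1], [-27, -27, 0, 0, 0, 0, 1], [-27, -27, 0, 0, 0, 0, 1], [-27, -27, 0, 0, 0, 0, 1]]}}

```text
time_s: 16.53
eef_pos: [508.2, -179.0, 135.0]
ee_rot: [0.001, 0.654, 0.757, 0.001]
force: [-0.4, -0.8, -0.2]
grip_width: 1.003
```

>>> {"op": "play_rows", "data": {"plan": [[-27, -27, 0, 0, 0, 0, 1], [-20, -20, 0, 0, 0, 0, 1], [-7, -7, 0, 0, 0, 0, 1], [0, 0, 0, 0, 0, 0, 1], [0, 0, 0, 0, 0, 0, 1]]}}

```text
time_s: 16.95
eef_pos: [447.9, -238.9, 136.2]
ee_rot: [0.002, 0.657, 0.754, 0.001]
force: [-1.4, 0.8, 0.5]
grip_width: 1.0
```

```bash
python3 - <<'E'
from h import *
corr();c=optics.capture("wrist");[print(x) for x in caps(c)]
E
```

```text
pos [ 447.9 -238.9  136.2] turn [ 0.001  0.004 -0.   ] F [-1.4  0.8  0.5] w 1.0
(array([269.7, 222.8]), np.int32(1289), array([ 440.8, -247.2,   70. ]))
(array([475.8, 256.8]), np.int32(1224), array([ 613. , -253.5,   70. ]))
```

>>> {"op": "play_rows", "data": {"plan": [[-7, -9, -15, 0, 0.004, 0, 1], [0, 0, -30, 0, 0, 0, 1], [0, 0, -30, 0, 0, 0, 1], [0, 0, -20, 0, 0, 0, 1], [0, 0, 0, 0, 0, 0, 1]]}}

```text
time_s: 17.42
eef_pos: [447.0, -243.6, 39.2]
ee_rot: [0.004, 0.653, 0.757, 0.0]
force: [-0.0, 0.8, -1.0]
grip_width: 0.999
```

>>> {"op": "play_rows", "data": {"plan": [[0, 0, 0, 0, 0, 0, 1]]}}

```text
time_s: 17.5
eef_pos: [447.8, -242.6, 39.0]
ee_rot: [0.003, 0.653, 0.758, 0.0]
force: [0.5, -0.3, 0.5]
grip_width: 1.004
```

```bash
python3 - <<'E'
from h import *
corr()
E
```

```text
pos [ 447.8 -242.6   39. ] turn [ 0.004  0.005 -0.011] F [ 0.5 -0.3  0.5] w 1.004
```

>>> {"op": "play_rows", "data": {"plan": [[-6, -5, -7, 0.004, 0.005, -0.011, 1], [0, 0, -6, 0, 0, 0, 1], [0, 0, 0, 0, 0, 0, 1], [0, 0, 0, 0, 0, 0, 1]]}}

```text
time_s: 17.83
eef_pos: [444.0, -248.0, 28.1]
ee_rot: [0.002, 0.656, 0.755, 0.0]
force: [1.1, -0.1, 0.6]
grip_width: 1.0
```

```bash
python3 - <<'E'
from h import *
corr()
E
```

```text
pos [ 444.  -248.    28.1] turn [ 0.003  0.003 -0.002] F [ 1.1 -0.1  0.6] w 1.0
```

Then close, lift, and carry to the mouth at (642,-124): dx ≈ +198, dy ≈ +124.

>>> {"op": "play_rows", "data": {"plan": [[-2, 0, -3, 0.003, 0.003, -0.002, 1], [0, 0, 0, 0, 0, 0, -1], [0, 0, 0, 0, 0, 0, -1], [0, 0, 0, 0, 0, 0, -1], [0, 0, 0, 0, 0, 0, -1]]}}

```text
time_s: 18.25
eef_pos: [442.5, -248.8, 26.5]
ee_rot: [0.001, 0.657, 0.754, 0.0]
force: [-3.4, 0.0, 12.7]
grip_width: 0.454
```

>>> {"op": "play_rows", "data": {"plan": [[0, 0, 0, 0, 0, 0, -1], [0, 0, 0, 0, 0, 0, -1], [0, 0, 0, 0, 0, 0, -1]]}}

```text
time_s: 18.5
eef_pos: [442.5, -248.9, 26.9]
ee_rot: [0.002, 0.657, 0.754, 0.0]
force: [-1.5, -0.9, 0.3]
grip_width: 0.444
```

```bash
python3 - <<'E'
from h import *
corr()
E
```

```text
pos [ 442.5 -248.9   26.9] turn [0.002 0.003 0.001] F [-1.5 -0.9  0.3] w 0.444
```

>>> {"op": "play_rows", "data": {"plan": [[0, 0, 20, 0, 0, 0, -1], [0, 0, 35, 0, 0, 0, -1], [15, 8, 20, 0, 0, 0, -1], [30, 19, 0, 0, 0, 0, -1], [30, 19, 0, 0, 0, 0, -1]]}}

```text
time_s: 18.92
eef_pos: [514.8, -203.0, 103.8]
ee_rot: [-0.001, 0.66, 0.751, 0.0]
force: [0.7, -0.3, -1.9]
grip_width: 0.444
```

>>> {"op": "play_rows", "data": {"plan": [[30, 19, 0, 0, 0, 0, -1], [30, 19, 0, 0, 0, 0, -1], [30, 19, 0, 0, 0, 0, -1], [15, 9, 0, 0, 0, 0, -1], [0, 0, 0, 0, 0, 0, -1]]}}

```text
time_s: 19.33
eef_pos: [627.7, -128.7, 102.7]
ee_rot: [-0.001, 0.659, 0.752, 0.001]
force: [0.1, 0.1, -2.3]
grip_width: 0.442
```

>>> {"op": "play_rows", "data": {"plan": [[0, 0, 0, 0, 0, 0, -1]]}}

```text
time_s: 19.42
eef_pos: [627.7, -127.9, 101.8]
ee_rot: [-0.002, 0.658, 0.753, 0.001]
force: [-0.1, -0.3, -2.0]
grip_width: 0.446
```

```bash
python3 - <<'E'
from h import *
corr();c=optics.capture("wrist");[print(x) for x in caps(c)]
E
```

```text
pos [ 627.7 -127.9  101.8] turn [-0.004 -0.002  0.004] F [-0.1 -0.3 -2. ] w 0.446
(array([305.1, 127.4]), np.int32(2185), array([633.8, -58.8,  70. ]))
(array([280.6, 282.7]), np.int32(3810), array([ 633.4, -168.2,   70. ]))
```

>>> {"op": "play_rows", "data": {"plan": [[14, 2, -15, -0.004, -0.002, 0.004, -1], [0, 0, -25, 0, 0, 0, -1], [0, 0, -20, 0, 0, 0, -1], [0, 0, 0, 0, 0, 0, -1], [0, 0, 0, 0, 0, 0, -1]]}}

```text
time_s: 19.88
eef_pos: [638.5, -130.2, 41.2]
ee_rot: [0.0, 0.659, 0.753, -0.0]
force: [0.4, 0.1, -0.1]
grip_width: 0.444
```

```bash
python3 - <<'E'
from h import *
corr()
E
```

```text
pos [ 638.5 -130.2   41.2] turn [ 0.001 -0.     0.005] F [ 0.4  0.1 -0.1] w 0.444
```

>>> {"op": "play_rows", "data": {"plan": [[4, 0, -7, 0, 0, 0.004, -1], [0, 0, -6, 0, 0, 0, -1], [0, 0, 0, 0, 0, 0, -1], [0, 0, 0, 0, 0, 0, -1]]}}

```text
time_s: 20.22
eef_pos: [643.1, -132.3, 30.8]
ee_rot: [0.002, 0.658, 0.753, 0.0]
force: [0.0, -0.2, -1.7]
grip_width: 0.44
```

>>> {"op": "play_rows", "data": {"plan": [[-1.2, 9, -2, 0, 0, 0, -1], [-1.3, 9, 0, 0, 0, 0, -1], [-1.3, 9, 0, 0, 0, 0, -1], [0, 0, 0, 0, 0, 0, -1]]}}

```text
time_s: 20.55
eef_pos: [639.3, -102.6, 30.1]
ee_rot: [0.003, 0.658, 0.753, 0.001]
force: [-0.6, -0.1, -1.6]
grip_width: 0.441
```

```bash
python3 - <<'E'
from h import *
corr()
E
```

```text
pos [ 639.3 -102.6   30.1] turn [0.003 0.005 0.003] F [-0.6 -0.1 -1.6] w 0.441
```

>>> {"op": "play_rows", "data": {"plan": [[-1, 8, -3, 0.003, 0.005, 0.002, -1], [-1.3, 9, -1, 0, 0, 0, -1], [-1.3, 9, 0, 0, 0, 0, -1], [-1.3, 9, 0, 0, 0, 0, -1], [0, 0, 0, 0, 0, 0, -1]]}}

```text
time_s: 20.97
eef_pos: [635.4, -67.2, 28.2]
ee_rot: [0.004, 0.656, 0.754, -0.001]
force: [-0.8, -0.3, -2.3]
grip_width: 0.447
```

```bash
python3 - <<'E'
from h import *
corr()
E
```

```text
pos [635.4 -67.2  28.2] turn [ 0.008  0.005 -0.001] F [-0.8 -0.3 -2.3] w 0.447
```

>>> {"op": "play_rows", "data": {"plan": [[-1.5, 5, -2, 0.008, 0.005, 0, -1], [0, 0, -1, 0, 0, 0, -1], [0, 0, 0, 0, 0, 0, 1], [0, 0, 0, 0, 0, 0, 1], [0, 0, 0, 0, 0, 0, 1]]}}

```text
time_s: 21.38
eef_pos: [635.0, -62.2, 27.3]
ee_rot: [0.001, 0.656, 0.755, 0.001]
force: [0.4, 0.7, 0.6]
grip_width: 0.85
```

>>> {"op": "play_rows", "data": {"plan": [[0, 0, 0, 0, 0, 0, 1], [0, 0, 0, 0, 0, 0, 1], [0, 0, 0, 0, 0, 0, 1], [0, 0, 20, 0, 0, 0, 1], [0, 0, 40, 0, 0, 0, 1]]}}

```text
time_s: 21.8
eef_pos: [630.6, -60.5, 80.0]
ee_rot: [-0.006, 0.656, 0.754, -0.002]
force: [1.5, -0.0, -0.1]
grip_width: 0.999
```

>>> {"op": "play_rows", "data": {"plan": [[0, 0, 30, 0, 0, 0, 1], [0, -15, 15, 0, 0, 0, 1], [-4, -35, 0, 0, 0, 0, 1], [-4, -35, 0, 0, 0, 0, 1], [-4, -35, 0, 0, 0, 0, 1]]}}

```text
time_s: 22.22
eef_pos: [621.7, -177.7, 136.5]
ee_rot: [-0.001, 0.652, 0.758, 0.001]
force: [0.5, -0.5, -0.0]
grip_width: 0.999
```

>>> {"op": "play_rows", "data": {"plan": [[-4, -35, 0, 0, 0, 0, 1], [-2, -15, 0, 0, 0, 0, 1], [0, 0, 0, 0, 0, 0, 1], [0, 0, 0, 0, 0, 0, 1]]}}

```text
time_s: 22.55
eef_pos: [613.7, -236.2, 136.4]
ee_rot: [-0.0, 0.655, 0.756, 0.001]
force: [0.4, -0.5, -0.3]
grip_width: 1.001
```

```bash
python3 - <<'E'
from h import *
corr();c=optics.capture("wrist");[print(x) for x in caps(c)]
c=optics.capture("side");cv2.imwrite("pics/s6.png",cv2.resize(c["img"][120:300,190:350],None,fx=3.3,fy=3.3,interpolation=2))
E
```

```text
pos [ 613.7 -236.2  136.4] turn [-0.001  0.001 -0.005] F [ 0.4 -0.5 -0.3] w 1.001
(array([277.3, 234.6]), np.int32(1241), array([ 613.9, -253.4,   70. ]))
```

View pics/s6.png

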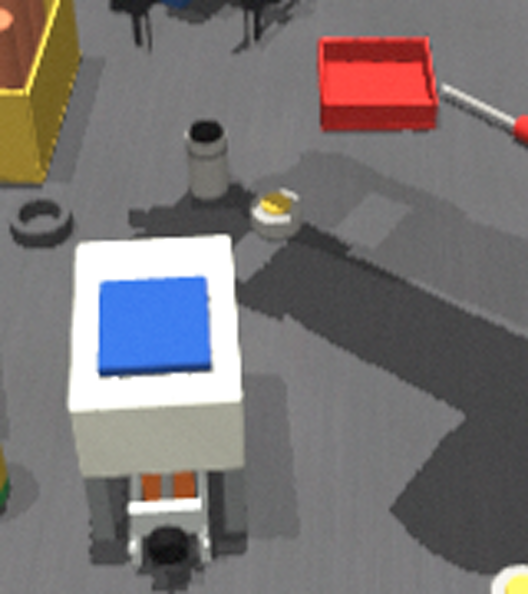

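The side view shows the steel housing upright at crop (207,160), clear of the puck, with the tray at (378,85). Now I'll take the steel housing.

>>> {"op": "play_rows", "data": {"plan": [[0, -17, -10, 0, 0, -0.004, 1], [0, 0, -30, 0, 0, 0, 1], [0, 0, -30, 0, 0, 0, 1], [0, 0, -20, 0, 0, 0, 1], [0, 0, 0, 0, 0, 0, 1]]}}

```text
time_s: 23.07
eef_pos: [616.1, -248.0, 43.5]
ee_rot: [0.002, 0.653, 0.757, 0.001]
force: [-0.1, 0.1, -0.7]
grip_width: 0.995
```

>>> {"op": "play_rows", "data": {"plan": [[0, 0, 0, 0, 0, 0, 1]]}}

```text
time_s: 23.15
eef_pos: [616.2, -247.3, 43.1]
ee_rot: [0.001, 0.653, 0.758, 0.001]
force: [0.4, 0.2, 0.5]
grip_width: 1.001
```

```bash
python3 - <<'E'
from h import *
corr()
E
```

```text
pos [ 616.2 -247.3   43.1] turn [-0.001  0.003 -0.011] F [0.4 0.2 0.5] w 1.001
```

>>> {"op": "play_rows", "data": {"plan": [[-2, -6, -7, 0, 0.003, -0.008, 1], [0, 0, -6, 0, 0, 0, 1], [0, 0, 0, 0, 0, 0, 1], [0, 0, -2, 0, 0, 0, 1], [0, 0, 0, 0, 0, 0, 1]]}}

```text
time_s: 23.57
eef_pos: [616.1, -254.2, 30.9]
ee_rot: [0.003, 0.655, 0.755, 0.001]
force: [0.0, -0.5, -0.2]
grip_width: 0.999
```

```bash
python3 - <<'E'
from h import *
corr()
E
```

```text
pos [ 616.1 -254.2   30.9] turn [ 0.002  0.005 -0.003] F [ 0.  -0.5 -0.2] w 0.999
```

>>> {"op": "play_rows", "data": {"plan": [[-2, 0, -2, 0.002, 0.005, -0.003, -1], [0, 0, 0, 0, 0, 0, -1], [0, 0, 0, 0, 0, 0, -1], [0, 0, 0, 0, 0, 0, -1], [0, 0, 0, 0, 0, 0, -1]]}}

```text
time_s: 23.98
eef_pos: [614.6, -254.7, 30.7]
ee_rot: [0.001, 0.657, 0.754, -0.0]
force: [-1.0, 0.7, 1.7]
grip_width: 0.437
```

>>> {"op": "play_rows", "data": {"plan": [[0, 0, 0, 0, 0, 0, -1], [0, 0, 0, 0, 0, 0, -1], [0, 0, 0, 0, 0, 0, -1]]}}

```text
time_s: 24.23
eef_pos: [614.6, -254.6, 30.7]
ee_rot: [0.001, 0.657, 0.754, -0.0]
force: [-0.3, 0.6, 0.8]
grip_width: 0.442
```

```bash
python3 - <<'E'
from h import *
corr()
E
```

```text
pos [ 614.6 -254.6   30.7] turn [ 0.002  0.002 -0.   ] F [-0.3  0.6  0.8] w 0.442
```

>>> {"op": "play_rows", "data": {"plan": [[0, 0, 20, 0, 0, 0, -1], [0, 0, 35, 0, 0, 0, -1], [-15, -12, 25, 0, 0, 0, -1], [-27, -26, 0, 0, 0, 0, -1], [-27, -26, 0, 0, 0, 0, -1]]}}

```text
time_s: 24.65
eef_pos: [545.6, -313.6, 110.2]
ee_rot: [-0.002, 0.653, 0.757, 0.0]
force: [0.2, -1.1, -2.6]
grip_width: 0.438
```

>>> {"op": "play_rows", "data": {"plan": [[-27, -26, 0, 0, 0, 0, -1], [-27, -26, 0, 0, 0, 0, -1], [-25, -25, 0, 0, 0, 0, -1], [-8, -8, 0, 0, 0, 0, -1], [0, 0, 0, 0, 0, 0, -1]]}}

```text
time_s: 25.07
eef_pos: [449.9, -405.3, 110.4]
ee_rot: [-0.002, 0.655, 0.756, -0.001]
force: [0.4, -0.0, -2.0]
grip_width: 0.436
```

>>> {"op": "play_rows", "data": {"plan": [[0, 0, 0, 0, 0, 0, -1]]}}

```text
time_s: 25.15
eef_pos: [449.7, -405.3, 110.2]
ee_rot: [-0.002, 0.655, 0.755, -0.0]
force: [-0.1, 1.2, -2.9]
grip_width: 0.436
```

```bash
python3 - <<'E'
from h import *
corr();c=optics.capture("wrist");h=cv2.cvtColor(c["img"],40)
m=((h[...,0]<6)|(h[...,0]>174))&(h[...,1]>150);m=m.astype(np.uint8)
k,l,s,ce=cv2.connectedComponentsWithStats(m)
for i in range(1,k):
    if s[i,4]>400:print(s[i],onz(c,ce[i][0],ce[i][1],20).round(0))
E
```

```text
pos [ 449.7 -405.3  110.2] turn [-0.002 -0.003 -0.004] F [-0.1  1.2 -2.9] w 0.436
[   0    7  120  123 4775] [ 264. -321.   20.]
[  207   142   155   135 13582] [ 447. -396.   20.]
```

>>> {"op": "play_rows", "data": {"plan": [[0, -7, -20, -0.002, -0.003, -0.004, -1], [0, 0, -30, 0, 0, 0, -1], [0, 0, -15, 0, 0, 0, -1], [0, 0, 0, 0, 0, 0, -1], [0, 0, 0, 0, 0, 0, -1]]}}

```text
time_s: 25.62
eef_pos: [456.5, -406.8, 43.7]
ee_rot: [0.001, 0.653, 0.757, 0.0]
force: [0.7, -0.9, -1.7]
grip_width: 0.441
```

```bash
python3 - <<'E'
from h import *
corr()
E
```

```text
pos [ 456.5 -406.8   43.7] turn [ 0.001  0.002 -0.009] F [ 0.7 -0.9 -1.7] w 0.441
```

>>> {"op": "play_rows", "data": {"plan": [[-6, -5, -5, 0, 0.002, 0, -1], [0, 0, -4, 0, 0, 0, -1], [0, 0, 0, 0, 0, 0, -1], [0, 0, 0, 0, 0, 0, -1]]}}

```text
time_s: 25.95
eef_pos: [452.5, -411.7, 36.9]
ee_rot: [0.002, 0.652, 0.758, -0.001]
force: [-0.3, 0.2, -0.9]
grip_width: 0.433
```

```bash
python3 - <<'E'
from h import *
corr()
E
```

```text
pos [ 452.5 -411.7   36.9] turn [ 0.004  0.003 -0.012] F [-0.3  0.2 -0.9] w 0.433
```

>>> {"op": "play_rows", "data": {"plan": [[-1, 0, -3, 0.004, 0.003, 0, -1], [0, 0, 0, 0, 0, 0, -1], [0, 0, 0, 0, 0, 0, 1], [0, 0, 0, 0, 0, 0, 1], [0, 0, 0, 0, 0, 0, 1]]}}

```text
time_s: 26.37
eef_pos: [452.3, -413.0, 36.2]
ee_rot: [0.002, 0.652, 0.758, -0.001]
force: [0.1, -0.6, -0.2]
grip_width: 0.846
```

>>> {"op": "play_rows", "data": {"plan": [[0, 0, 0, 0, 0, 0, 1], [0, 0, 0, 0, 0, 0, 1], [0, 0, 20, 0, 0, 0, 1], [0, 0, 40, 0, 0, 0, 1], [0, 0, 40, 0, 0, 0, 1]]}}

```text
time_s: 26.78
eef_pos: [449.2, -409.1, 130.8]
ee_rot: [-0.006, 0.652, 0.758, 0.001]
force: [0.4, 0.2, 0.5]
grip_width: 0.998
```

>>> {"op": "play_rows", "data": {"plan": [[15, 20, 20, 0, 0, 0, -1], [23, 32, 0, 0, 0, 0, -1], [23, 32, 0, 0, 0, 0, -1], [23, 32, 0, 0, 0, -0.07, -1], [23, 32, 0, 0, 0, -0.07, -1]]}}

```text
time_s: 27.2
eef_pos: [557.8, -264.8, 163.1]
ee_rot: [0.003, 0.709, 0.705, -0.001]
force: [0.6, -0.9, 0.6]
grip_width: 0.299
```

```bash
python3 - <<'E'
from h import *
corr(0)
c=optics.capture("top")
h=cv2.cvtColor(c["img"],40)
m=((h[...,0]>20)&(h[...,0]<34)&(h[...,1]>150)&(h[...,2]>80)).astype(np.uint8)
k,l,s,ce=cv2.connectedComponentsWithStats(m)
for i in range(1,k):
    if s[i,4]>300:
        x,y,w,hh,a=s[i];print("yellow",s[i],onz(c,x,y+hh,0).round(),onz(c,x,y+hh,80).round())
u,v=proj(c,[450,-412,74]);print(u,v)
u,v=int(u),int(v)
A=cv2.resize(c["img"][v-45:v+55,u-50:u+50],(400,400),interpolation=2);u,v=map(int,proj(c,[635,-40,50]))
B=cv2.resize(c["img"][v-50:v+50,u-50:u+50],(400,400),interpolation=2);cv2.imwrite("pics/t7.png",np.hstack([A,B]))
E
```

```text
pos [ 557.8 -264.8  163.1] turn [0.005 0.004 0.006] F [ 0.6 -0.9  0.6] w 0.299
yellow [ 378   39  108   82 2396] [ 780. -249.    0.] [ 749. -232.   80.]
yellow [441 104  43  17 445] [ 779. -405.    0.] [ 748. -378.   80.]
463.885018917673 249.05535951400603
```

View pics/t7.png

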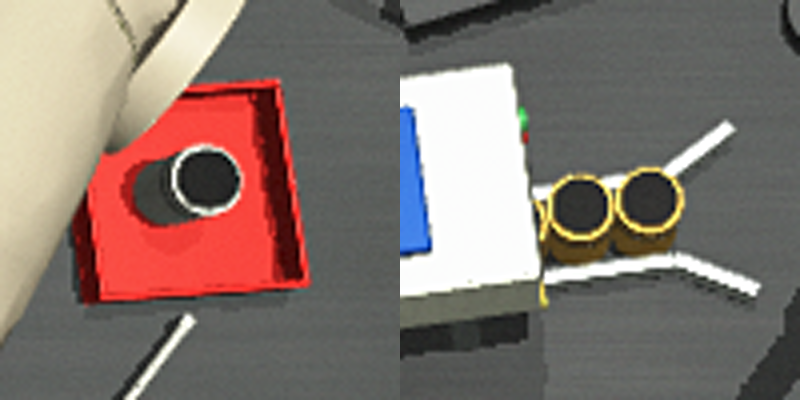

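The left crop shows the steel upright near the middle of the tray. The right crop shows the three brass housings closed up single file in the lane, with the hood covering the first. Next I'll tilt the shut gripper for the push.

>>> {"op": "play_rows", "data": {"plan": [[18, 26, 0, 0.12, 0, 0, -1], [18, 26, 0, 0.12, 0, 0, -1], [18, 26, 0, 0.12, 0, 0, -1], [18, 26, 0, 0.12, 0, 0, -1], [0, 0, 0, 0.12, 0, 0, -1]]}}

```text
time_s: 27.67
eef_pos: [639.2, -141.3, 169.3]
ee_rot: [-0.211, 0.671, 0.677, 0.218]
force: [-0.4, 0.7, 0.3]
grip_width: 0.002
```

>>> {"op": "play_rows", "data": {"plan": [[0, 0, 0, 0.12, 0, 0, -1], [0, 0, 0, 0.12, 0, 0, -1], [0, 0, 0, 0.1, 0, 0, -1], [0, 0, 0, 0, 0, 0, -1], [0, 0, 0, 0, 0, 0, -1]]}}

```text
time_s: 28.08
eef_pos: [639.4, -143.0, 166.5]
ee_rot: [-0.328, 0.623, 0.626, 0.336]
force: [-0.2, 0.0, 0.1]
grip_width: 0.001
```

```bash
cat >> h.py <<'E'
def st(th=.96):
    s=sense();q=s["ee_rot"];r=R.from_quat([q[1],q[2],q[3],q[0]]).as_matrix()
    T=R.from_rotvec([th,0,0]).as_matrix()@np.array([[0,1,0],[1,0,0],[0,0,-1.]])
    p=s["eef_pos"];d=np.array([-.137,.9905]);o=p[:2]-[624,5];print("pos",p.round(1),"s",round(float(o@d),1),"lat",round(float(-o[0]*d[1]+o[1]*d[0]),1),"turn",R.from_matrix(T@r.T).as_rotvec().round(3),"toolz",r[:,2].round(3),"F",s["force"].round(1),"w",round(s["grip_width"],2),"q",s["joints"].round(2))
E
python3 - <<'E'
from h import *
st()
E
```

```text
pos [ 639.4 -143.   166.5] s -148.7 lat 5.1 turn [-0.017  0.012  0.   ] toolz [ 0.007  0.829 -0.56 ] F [-0.2  0.   0.1] w 0.0 q [-0.69  0.94  0.87  0.76  1.96 -0.64]
```

>>> {"op": "play_rows", "data": {"plan": [[5, 0, -35, -0.017, 0.012, 0, -1], [0, 0, -35, 0, 0, 0, -1], [0, 0, -30, 0, 0, 0, -1], [0, 0, -15, 0, 0, 0, -1], [0, 0, 0, 0, 0, 0, -1]]}}

```text
time_s: 28.5
eef_pos: [646.2, -142.2, 52.6]
ee_rot: [-0.317, 0.628, 0.634, 0.321]
force: [-0.1, 0.1, -0.1]
grip_width: 0.002
```

>>> {"op": "play_rows", "data": {"plan": [[0, 0, 0, 0, 0, 0, -1]]}}

```text
time_s: 28.58
eef_pos: [646.5, -141.8, 53.7]
ee_rot: [-0.316, 0.628, 0.635, 0.321]
force: [-0.0, -1.0, 0.7]
grip_width: -0.001
```

```bash
python3 - <<'E'
from h import *
st()
E
```

```text
pos [ 646.5 -141.8   53.7] s -148.5 lat -2.2 turn [ 0.026  0.011 -0.006] toolz [ 0.001  0.804 -0.595] F [-0.  -1.   0.7] w -0.0 q [-0.68  1.07  0.9   0.7   1.81 -0.75]
```

>>> {"op": "play_rows", "data": {"plan": [[-2, 5, -15, 0.026, 0.011, -0.006, -1], [-1.5, 10, -10, 0, 0, 0, -1], [-1, 10, 0, 0, 0, 0, -1], [0, 0, 0, 0, 0, 0, -1], [0, 0, 0, 0, 0, 0, -1]]}}

```text
time_s: 29.0
eef_pos: [644.0, -116.7, 33.5]
ee_rot: [-0.323, 0.627, 0.629, 0.327]
force: [-0.1, 1.0, 0.9]
grip_width: 0.003
```

```bash
python3 - <<'E'
from h import *
st()
E
```

```text
pos [ 644.  -116.7   33.5] s -123.2 lat -3.2 turn [0.005 0.007 0.   ] toolz [ 0.004  0.816 -0.578] F [-0.1  1.   0.9] w 0.0 q [-0.66  1.07  0.97  0.72  1.75 -0.77]
```

>>> {"op": "play_rows", "data": {"plan": [[-3.5, 8, -4, 0.005, 0.007, 0, -1], [-1, 8, 0, 0, 0, 0, -1], [-1, 8, 0, 0, 0, 0, -1], [0, 0, 0, 0, 0, 0, -1]]}}

```text
time_s: 29.33
eef_pos: [639.6, -93.4, 32.0]
ee_rot: [-0.324, 0.628, 0.628, 0.327]
force: [-0.6, 1.3, -0.7]
grip_width: -0.001
```

```bash
python3 - <<'E'
from h import *
st()
E
```

```text
pos [639.6 -93.4  32. ] s -99.6 lat -2.0 turn [0.003 0.004 0.002] toolz [ 0.004  0.817 -0.576] F [-0.6  1.3 -0.7] w -0.0 q [-0.63  1.04  1.04  0.73  1.71 -0.78]
```

>>> {"op": "play_rows", "data": {"plan": [[-2.5, 8, -3, 0.003, 0.004, 0, -1], [-1.2, 8, 0, 0, 0, 0, -1], [-1.2, 8, 0, 0, 0, 0, -1], [-1.2, 8, 0, 0, 0, 0, -1], [0, 0, 0, 0, 0, 0, -1]]}}

```text
time_s: 29.75
eef_pos: [633.5, -59.1, 29.7]
ee_rot: [-0.325, 0.628, 0.627, 0.327]
force: [0.1, -1.3, -0.8]
grip_width: 0.001
```

```bash
python3 - <<'E'
from h import *
st()
E
```

```text
pos [633.5 -59.1  29.7] s -64.8 lat -0.6 turn [0.002 0.002 0.003] toolz [ 0.003  0.818 -0.575] F [ 0.1 -1.3 -0.8] w 0.0 q [-0.6   1.    1.12  0.75  1.66 -0.79]
```

>>> {"op": "play_rows", "data": {"plan": [[-0.8, 6, 0, 0, 0, 0, -1], [-0.8, 6, 0, 0, 0, 0, -1], [-0.8, 6, 0, 0, 0, 0, -1]]}}

```text
time_s: 30.0
eef_pos: [631.5, -42.0, 29.7]
ee_rot: [-0.323, 0.629, 0.627, 0.327]
force: [-0.6, -3.9, -0.2]
grip_width: -0.005
```

```bash
python3 - <<'E'
from h import *
st();c=optics.capture("top")
u,v=map(int,proj(c,[635,-40,50]));p=c["img"][v-50:v+50,u-50:u+70]
cv2.imwrite("pics/t8.png",cv2.resize(p,None,fx=5,fy=5,interpolation=2))
E
```

```text
pos [631.5 -42.   29.7] s -47.6 lat -1.0 turn [0.005 0.004 0.005] toolz [ 0.006  0.816 -0.578] F [-0.6 -3.9 -0.2] w -0.0 q [-0.58  0.98  1.17  0.76  1.63 -0.79]
```

View pics/t8.png

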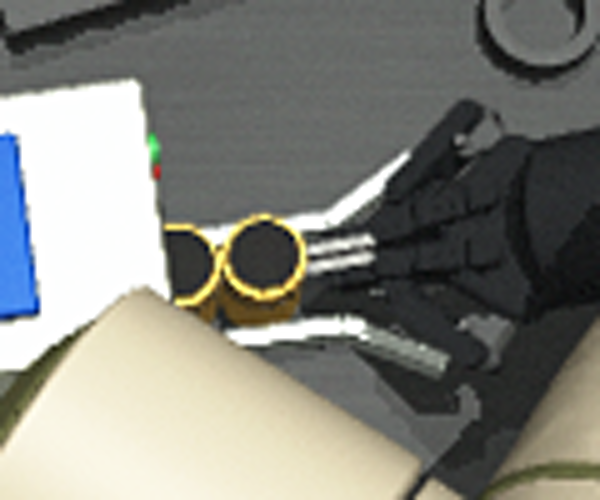

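The top view shows the tips at crop (305,250) against the rear housing at (265,257), in line with the next one at (180,265). A quick kinematic estimate puts the forearm clear of the hood. I'll keep pushing.

>>> {"op": "play_rows", "data": {"plan": [[-1, 5, -0.5, 0.005, 0.004, 0, -1], [-0.7, 5, 0, 0, 0, 0, -1], [-0.7, 5, 0, 0, 0, 0, -1]]}}

```text
time_s: 30.3
eef_pos: [629.3, -26.3, 29.7]
ee_rot: [-0.325, 0.629, 0.626, 0.328]
force: [-0.1, -4.6, -0.2]
grip_width: 0.002
```

>>> {"op": "play_rows", "data": {"plan": [[-0.7, 5, 0, 0, 0, 0, -1], [-0.7, 5, 0, 0, 0, 0, -1]]}}

```text
time_s: 30.47
eef_pos: [627.9, -15.9, 29.7]
ee_rot: [-0.325, 0.629, 0.626, 0.328]
force: [0.2, -5.0, 1.0]
grip_width: -0.001
```

```bash
python3 - <<'E'
from h import *
st();c=optics.capture("side");h=cv2.cvtColor(c["img"],40);m=((h[...,0]<14)&(h[...,1]>170)).astype(np.uint8);m[:255]=0;m[280:]=0;m[:,:225]=0;m[:,258:]=0
ys,xs=np.nonzero(m);print(len(xs),xs.min(),xs.max(),ys.min(),ys.max())
for s_ in(115,125,135):
    d=np.array([-.137,.9905]);p=np.array([624,5])+(s_+6)*d
    print(s_,np.round(proj(c,[*p,54]),1),np.round(proj(c,[*p,22]),1))
E
```

```text
pos [627.9 -15.9  29.7] s -21.2 lat -1.0 turn [0.001 0.001 0.006] toolz [ 0.006  0.819 -0.574] F [ 0.2 -5.   1. ] w -0.0 q [-0.55  0.96  1.22  0.78  1.59 -0.79]
73 233 248 264 271
115 [240.1 255.4] [240.9 263.2]
125 [240.2 258.5] [241.  266.3]
135 [240.2 261.6] [241.  269.4]
```

```bash
python3 - <<'E'
from h import *
st();c=optics.capture("top")
d=np.array([-.137,.9905])
u,v=map(int,proj(c,[635,-40,50]));
g=cv2.cvtColor(c["img"],6);h=cv2.cvtColor(c["img"],40)
m=((h[...,0]>14)&(h[...,0]<32)&(h[...,1]>120)&(h[...,2]>130)).astype(np.uint8);m[:v-50]=0;m[v+50:]=0;m[:,:u-50]=0;m[:,u+70:]=0
ys,xs=np.nonzero(m);print(xs.min(),xs.max(),ys.min(),ys.max())
q=onz(c,xs.max()+.5,np.median(ys[xs==xs.max()]),66);print("rear edge",q.round(1),"s",(q[:2]-[624,5])@d, "t8 rear ctr",((onz(c,u-50+(265+.5)/5-.5,v-50+(257+.5)/5-.5,70)[:2]-[624,5])@d))
E
```

```text
pos [627.6 -14.7  29.7] s -20.0 lat -0.8 turn [0.    0.001 0.005] toolz [ 0.005  0.819 -0.574] F [ 0.7 -2.2  0.1] w 0.0 q [-0.55  0.96  1.22  0.78  1.59 -0.79]
278 294 166 182
rear edge [625.7 -37.2  66. ] s -42.06100772641194 t8 rear ctr -49.54695427803566
```

>>> {"op": "play_rows", "data": {"plan": [[-0.4, 2, 0, 0, 0, 0, -1], [-0.2, 1.5, 0, 0, 0, 0, -1], [-0.2, 1.5, 0, 0, 0, 0, -1], [-0.2, 1.5, 0, 0, 0, 0, -1]]}}

```text
time_s: 30.9
eef_pos: [626.7, -8.6, 29.6]
ee_rot: [-0.325, 0.629, 0.626, 0.327]
force: [0.4, -4.1, 0.4]
grip_width: 0.003
```

>>> {"op": "play_rows", "data": {"plan": [[-0.2, 1, 0, 0.05, 0, 0.005, -1], [-0.2, 1.5, 0, 0.05, 0, 0, -1], [-0.4, 3, 0, 0, 0, 0, -1], [-0.4, 3, 0, 0, 0, 0, -1], [-0.3, 2, 0, 0, 0, 0, -1]]}}

```text
time_s: 31.32
eef_pos: [626.2, 1.3, 31.3]
ee_rot: [-0.357, 0.609, 0.609, 0.36]
force: [0.4, -4.9, 0.8]
grip_width: 0.0
```

```bash
python3 - <<'E'
from h import *
st(1.06)
E
```

```text
pos [626.2   1.3  31.3] s -4.0 lat -1.6 turn [-0.004  0.004  0.002] toolz [ 0.004  0.874 -0.485] F [ 0.4 -4.9  0.8] w 0.0 q [-0.55  1.    1.22  0.85  1.64 -0.82]
```

>>> {"op": "play_rows", "data": {"plan": [[-0.6, 3, -0.3, 0, 0, 0, -1], [-0.4, 3, 0, 0, 0, 0, -1], [-0.4, 3, 0, 0, 0, 0, -1], [-0.4, 2.5, 0, 0, 0, 0, -1], [-0.2, 1.5, 0, 0, 0, 0, -1]]}}

```text
time_s: 31.73
eef_pos: [624.3, 14.6, 31.4]
ee_rot: [-0.356, 0.61, 0.609, 0.361]
force: [-0.6, -2.6, -0.2]
grip_width: 0.003
```

>>> {"op": "play_rows", "data": {"plan": [[-0.2, 1.2, 0, 0, 0, 0, -1], [-0.2, 1.2, 0, 0, 0, 0, -1]]}}

```text
time_s: 31.9
eef_pos: [623.8, 17.4, 31.4]
ee_rot: [-0.356, 0.61, 0.609, 0.361]
force: [-0.5, -4.3, 0.8]
grip_width: -0.003
```

```bash
python3 - <<'E'
from h import *
st(1.06)
E
```

```text
pos [623.8  17.4  31.4] s 12.3 lat -1.6 turn [-0.004  0.005  0.003] toolz [ 0.005  0.874 -0.485] F [-0.5 -4.3  0.8] w -0.0 q [-0.53  0.98  1.25  0.86  1.62 -0.83]
```

>>> {"op": "play_rows", "data": {"plan": [[-0.2, 0.6, 0, 0, 0, 0, -1], [-0.1, 0.6, 0, 0, 0, 0, -1]]}}

```text
time_s: 32.07
eef_pos: [623.5, 18.9, 31.4]
ee_rot: [-0.357, 0.61, 0.609, 0.361]
force: [0.7, -3.3, 0.8]
grip_width: 0.002
```

>>> {"op": "play_rows", "data": {"plan": [[-0.1, 0.6, 0, 0, 0, 0, -1], [-0.1, 0.6, 0, 0, 0, 0, -1]]}}

```text
time_s: 32.23
eef_pos: [623.3, 20.1, 31.4]
ee_rot: [-0.356, 0.61, 0.609, 0.361]
force: [-0.8, -4.1, 0.4]
grip_width: -0.001
```

>>> {"op": "play_rows", "data": {"plan": [[-0.1, 0.7, 0, 0, 0, 0, -1], [-0.1, 0.7, 0, 0, 0, 0, -1]]}}

```text
time_s: 32.4
eef_pos: [623.1, 21.5, 31.4]
ee_rot: [-0.356, 0.61, 0.609, 0.361]
force: [0.1, -4.5, 1.0]
grip_width: -0.002
```

>>> {"op": "play_rows", "data": {"plan": [[-0.1, 0.6, 0, 0, 0, 0, -1], [-0.1, 0.6, 0, 0, 0, 0, -1]]}}

```text
time_s: 32.57
eef_pos: [622.9, 22.8, 31.4]
ee_rot: [-0.356, 0.61, 0.609, 0.361]
force: [0.1, -4.5, 0.9]
grip_width: -0.005
```

>>> {"op": "play_rows", "data": {"plan": [[-0.1, 0.7, 0, 0, 0, 0, -1], [-0.1, 0.7, 0, 0, 0, 0, -1]]}}

```text
time_s: 32.73
eef_pos: [622.7, 24.3, 31.4]
ee_rot: [-0.356, 0.61, 0.609, 0.361]
force: [0.2, -4.2, -0.7]
grip_width: -0.001
```

>>> {"op": "play_rows", "data": {"plan": [[-0.1, 0.6, 0, 0, 0, 0, -1], [-0.1, 0.6, 0, 0, 0, 0, -1]]}}

```text
time_s: 32.9
eef_pos: [622.5, 25.6, 31.4]
ee_rot: [-0.356, 0.61, 0.609, 0.361]
force: [0.9, -5.0, 0.8]
grip_width: -0.001
```

>>> {"op": "play_rows", "data": {"plan": [[-0.1, 0.7, 0, 0, 0, 0, -1], [-0.1, 0.7, 0, 0, 0, 0, -1]]}}

```text
time_s: 33.07
eef_pos: [622.2, 27.2, 31.4]
ee_rot: [-0.356, 0.61, 0.609, 0.361]
force: [0.5, -5.0, 0.7]
grip_width: -0.0
```

>>> {"op": "play_rows", "data": {"plan": [[-0.1, 0.6, 0, 0, 0, 0, -1], [-0.1, 0.6, 0, 0, 0, 0, -1]]}}

```text
time_s: 33.23
eef_pos: [622.0, 28.5, 31.4]
ee_rot: [-0.356, 0.61, 0.609, 0.361]
force: [-0.4, -4.3, 0.7]
grip_width: -0.004
```

>>> {"op": "play_rows", "data": {"plan": [[-0.1, 0.7, 0, 0, 0, 0, -1], [-0.1, 0.7, 0, 0, 0, 0, -1]]}}

```text
time_s: 33.4
eef_pos: [621.8, 30.1, 31.4]
ee_rot: [-0.356, 0.61, 0.609, 0.361]
force: [0.2, -4.2, -0.0]
grip_width: -0.0
```

>>> {"op": "play_rows", "data": {"plan": [[-0.1, 0.7, 0, 0, 0, 0, -1], [-0.1, 0.7, 0, 0, 0, 0, -1]]}}

```text
time_s: 33.57
eef_pos: [621.6, 31.6, 31.4]
ee_rot: [-0.356, 0.61, 0.609, 0.361]
force: [0.2, -4.0, -0.8]
grip_width: -0.001
```

>>> {"op": "play_rows", "data": {"plan": [[-0.1, 0.7, 0, 0, 0, 0, -1], [-0.1, 0.7, 0, 0, 0, 0, -1]]}}

```text
time_s: 33.73
eef_pos: [621.6, 32.5, 31.4]
ee_rot: [-0.356, 0.61, 0.609, 0.361]
force: [0.6, -10.5, 2.1]
grip_width: -0.001
```

>>> {"op": "play_rows", "data": {"plan": [[-0.1, 0.7, 0, 0, 0, 0, -1], [-0.1, 0.7, 0, 0, 0, 0, -1]]}}

```text
time_s: 33.9
eef_pos: [622.1, 32.3, 31.4]
ee_rot: [-0.354, 0.611, 0.609, 0.361]
force: [-0.3, -8.1, 0.2]
grip_width: 0.002
```

>>> {"op": "play_rows", "data": {"plan": [[-0.2, 0.8, 0, 0, 0, 0, -1], [-0.2, 0.8, 0, 0, 0, 0, -1], [-0.1, 0.8, 0, 0, 0, 0, -1]]}}

```text
time_s: 34.15
eef_pos: [622.5, 32.3, 31.3]
ee_rot: [-0.352, 0.612, 0.61, 0.361]
force: [-1.1, -8.1, 0.9]
grip_width: 0.001
```

>>> {"op": "play_rows", "data": {"plan": [[-0.1, 0.8, 0, 0, 0, 0, -1], [-0.1, 0.8, 0, 0, 0, 0, -1], [-0.1, 0.8, 0, 0, 0, 0, -1]]}}

```text
time_s: 34.4
eef_pos: [623.2, 32.2, 31.3]
ee_rot: [-0.349, 0.613, 0.61, 0.361]
force: [0.2, -9.1, -0.1]
grip_width: 0.002
```

```bash
python3 - <<'E'
from h import *
st(1.06)
c=optics.capture("side");h=cv2.cvtColor(c["img"],40);m=((h[...,0]<14)&(h[...,1]>170)).astype(np.uint8);m[:255]=0;m[280:]=0;m[:,:225]=0;m[:,258:]=0
ys,xs=np.nonzero(m);print(len(xs),xs.min(),xs.max(),ys.min(),ys.max())
E
```

```text
pos [623.2  32.2  31.3] s 27.0 lat -2.9 turn [0.008 0.012 0.013] toolz [ 0.017  0.868 -0.496] F [ 0.2 -9.1 -0.1] w 0.0 q [-0.51  0.96  1.29  0.87  1.58 -0.83]
74 233 248 264 271
```

>>> {"op": "play_rows", "data": {"plan": [[-0.5, 1.0, 0, 0, 0, 0, -1], [-0.5, 1.1, 0, 0, 0, 0, -1], [-0.4, 1.1, 0, 0, 0, 0, -1], [-0.4, 1.1, 0, 0, 0, 0, -1]]}}

```text
time_s: 34.78
eef_pos: [623.3, 32.1, 31.2]
ee_rot: [-0.344, 0.615, 0.61, 0.361]
force: [0.8, -10.5, 1.5]
grip_width: -0.001
```

>>> {"op": "play_rows", "data": {"plan": [[0.3, -2, 0, 0, 0, 0, -1], [0.7, -5, 0, 0, 0, 0, -1], [1, -10, 0, 0, 0, 0, -1], [2, -20, 3, 0, 0, 0, -1], [3, -20, 5, 0, 0, 0, -1]]}}

```text
time_s: 35.2
eef_pos: [628.6, -22.5, 38.9]
ee_rot: [-0.349, 0.613, 0.61, 0.36]
force: [0.2, -0.4, -0.5]
grip_width: 0.001
```

>>> {"op": "play_rows", "data": {"plan": [[3, -25, 10, 0, 0, 0, -1], [3, -25, 15, 0, 0, 0, -1], [0, 0, 0, 0, 0, 0, -1], [0, 0, 0, 0, 0, 0, -1]]}}

```text
time_s: 35.53
eef_pos: [634.5, -79.0, 64.7]
ee_rot: [-0.349, 0.614, 0.61, 0.36]
force: [-0.2, 0.8, -0.4]
grip_width: -0.001
```

```bash
python3 - <<'E'
from h import *
st(1.06);d=np.array([-.137,.9905]);n=np.array([-d[1],d[0]])
c=optics.capture("top");h=cv2.cvtColor(c["img"],40);m=((h[...,0]>14)&(h[...,0]<32)&(h[...,1]>120)&(h[...,2]>130)).astype(np.uint8)
u,v=map(int,proj(c,[624,5,50]));print(u,v);m[:v-40]=0;m[v+40:]=0;m[:,:u-30]=0;m[:,u+50:]=0
k,l,s,ce=cv2.connectedComponentsWithStats(m);print(s[1:][:6].tolist())
w=optics.capture("wrist");h=cv2.cvtColor(w["img"],40)
for s_ in(5,25,45,65,85,105,125):
    print(s_,np.round(proj(w,[*(np.array([624,5])+s_*d),70]),0),end=" ")
m=((h[...,0]>12)&(h[...,0]<32)&(h[...,1]>110)&(h[...,2]>50)).astype(np.uint8)
k,l,s,ce=cv2.connectedComponentsWithStats(m);print([x.tolist() for x in s[1:] if x[4]>100])
m=((h[...,0]<12)&(h[...,1]>140)&(h[...,2]>50)).astype(np.uint8)
k,l,s,ce=cv2.connectedComponentsWithStats(m);print("orange",[x.tolist() for x in s[1:] if x[4]>30])
cv2.imwrite("pics/w9.png",w["img"])
E
```

```text
pos [634.5 -79.   64.7] s -84.6 lat 1.1 turn [0.009 0.011 0.013] toolz [ 0.017  0.868 -0.497] F [-0.2  0.8 -0.4] w -0.0 q [-0.64  1.01  1.07  0.8   1.77 -0.78]
276 176
[]
5 [264. 151.] 25 [261. 136.] 45 [259. 123.] 65 [257. 110.] 85 [254. 100.] 105 [252.  90.] 125 [251.  80.] [[363, 74, 70, 62, 2606], [33, 77, 25, 13, 240], [175, 116, 173, 53, 3320], [239, 162, 45, 51, 1743]]
orange [[135, 0, 18, 11, 106], [407, 0, 35, 12, 351], [305, 80, 22, 22, 371]]
```

```bash
python3 - <<'E'
from h import *
d=np.array([-.137,.9905]);n=np.array([-d[1],d[0]])
w=optics.capture("wrist");h=cv2.cvtColor(w["img"],40)
m=((h[...,0]>12)&(h[...,0]<32)&(h[...,1]>110)&(h[...,2]>50)).astype(np.uint8);m[:160]=0;m[215:]=0;m[:,:230]=0;m[:,295:]=0
for v in(168,180,195,205):
    x=np.nonzero(m[v])[0];print(v,x.min(),x.max())
ys,xs=np.nonzero(m);vb=ys.max()
for s in(-5,0,5,10):print(s,np.round(proj(w,[*(np.array([624,5])+s*d),0]),1))
for y in(-20,20):print("edge",y,np.round(proj(w,[*(np.array([624,5])+25*d+y*n),0]),1),np.round(proj(w,[*(np.array([624,5])+25*d+y*n),66]),1))
print("bottom",vb)
a=cv2.imread("pics/top0.png");c=optics.capture("top");df=cv2.absdiff(a,c["img"]).max(2)
for nm,(u,v) in dict(puck1=(366,213),puck2=(185,303),oil=(222,118),wrench=(140,155),driver=(433,320),collar=(352,124)).items():
    print(nm,(df[v-14:v+15,u-14:u+15]>40).mean().round(2),end="; ")
E
```

```text
168 240 284
180 241 283
195 242 283
205 245 280
-5 [267.8 221.3]
0 [267.1 217.2]
5 [266.5 213.2]
10 [265.8 209.4]
edge -20 [284.4 196.2] [286.1 138.6]
edge 20 [243.3 200.2] [237.2 142.3]
bottom 213
puck1 0.81; puck2 0.0; oil 0.0; wrench 0.0; driver 0.0; collar 0.02;
```

```bash
python3 - <<'E'
from h import *
a=cv2.imread("pics/side0.png");c=optics.capture("side");df=cv2.absdiff(a,c["img"]).max(2)
u,v=274,184
def yel(im):
    h=cv2.cvtColor(im,40)[v-20:v+20,u-25:u+25];m=(h[...,0]>20)&(h[...,0]<35)&(h[...,1]>120)&(h[...,2]>80);y,x=np.nonzero(m);return len(x),x.mean()+u-25 if len(x) else 0,y.mean()+v-20 if len(x) else 0
print((df[v-10:v+11,u-12:u+13]>40).mean(),yel(a),yel(c["img"]))
s=sense();print(s["dq"].round(4),s["force"].round(1),s["time_s"]);ctrl.finish_job()
E
```

```text
0.7695238095238095 (39, np.float64(273.2564102564103), np.float64(181.43589743589743)) (45, np.float64(273.1777777777778), np.float64(181.33333333333334))
[ 0.0008 -0.0002  0.0003 -0.0011  0.0029 -0.0007] [-0.7 -0.3 -0.1] 35.7833
the job is handed in; nothing more can be done
```

I loaded the three brass housings single file into the lane and pushed them in as one closed-up row. The steel housing stands in the red tray. I handed the job in at about 35.8 s; it reports no verdict.

**Pressing on the stop:** Pushing the row took about 4–5 N. At the stop it rose to 8–10.5 N and the arm stopped moving. I held that for more than 0.5 s, which puts roughly 4–6 N on the stop. The stop's visible orange area in the side view stayed in the same place.

**Last checks**
- **Brass row:** the rear housing stands upright and centred in the lane, about 25 mm in from the hood edge. The other two are hidden under the hood, so I couldn't check them by camera. I infer they are closed up from the press force.
- **Steel housing:** it stood upright near the middle of the tray when I last looked, before the push.
- **Other items on the bench:** compared with the first pictures, puck_2, the oil bottle, wrench, driver and collar have not moved. The top-view comparison flagged puck_1 as changed. Its yellow centre is in the same place in the side view, within 0.1 pixel, so I put the flag down to the arm hiding it or shading it.

**What went wrong or disagreed**
- The first grasp of a brass housing closed on top of its cap. The second housing was first held by its cap alone. I redid both lower down and nothing tipped.
- The fingertips seemed to end 10–20 mm short of the reported tool point, so I relied on camera views and felt force for contact.
- The final wrist picture could not be viewed because the 12-picture limit was used up, so the last checks were by numbers only.

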